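Tare a counting scale and sort a mixed batch of valve parts

TASK

On the counting scale, slide the empty black tote into the corner of the yellow fence, square and flush against both sides, and press the green tare key while the tote is still empty. Then sort the mixed parts from the wooden-ended tray: all brass valve bodies into the black tote, all aluminium levers into the green bin, all aluminium discs into the yellow bin. At the end the tote must still be flush in its corner, and the carton, calliper and bottle must be left where they are.

Things in the scene. Friction and masses are not known exactly. Their poses are not given: they have to be found in the camera images.
- tray: Shallow fixed tray with the mixed batch: dark steel floor 342 mm (own x) by 350 mm (own y), top 6 mm above the bench; wooden end boards 34 mm high at both x ends, 12 mm steel lips along the sides. Origin: centre of the underside. Parts lie in any arrangement, at least 95 mm between centres.
- scale: Fixed counting scale, 330 mm (own x) by 270 mm (y). Key panel at the near end (x -165 to -60 mm, 48 mm high, display to 60 mm); behind it a flat steel platter (x -60 to 160, y -130 to 130 mm), top 62 mm above the bench. Yellow fence bars 40 mm high stand on it along the far (+x) and left (+y) edges. Origin: centre of the underside.
- scale_corner (a point): Inner corner of the yellow fence at platter height: the fence faces lie at this point's x (far fence, facing -x) and y (left fence, facing -y), in the scale's axes.
- tare (a joint): Travel of the green tare key: 0 up, 0.006 m fully down (about 5 N); it springs back. Counts as pressed beyond 0.004 m; hold it for half a second.
- tare_top (a point): Centre of the top face of the green round tare key (28 mm diameter) on the key panel; press straight down.
- tote: Loose black open tote, 0.35 kg, on the platter, a few cm from the corner and turned up to 0.2 rad: 140 mm (own x) by 190 mm (own y), 75 mm high, walls and floor 5 mm. Origin: centre of the underside. Its long side goes along the far fence, own x along the scale's x. Slides when a wall is pushed with a few N; pushing mid-wall squares it.
- tote_corner (a point): The tote's own far left bottom outer corner (x +70, y +95 mm from its origin); it belongs at scale_corner.
- tote_in (a point): Centre of the tote's inner floor; inside 130 by 180 mm, 70 mm deep.
- green_bin: Green open bin for levers, fixed: 165 mm (own x) by 150 mm (own y), 70 mm high, walls and floor 5 mm. Origin: centre of the underside. It may change places with the yellow bin.
- green_bin_in (a point): Centre of the green bin's inner floor; inside 155 by 140 mm, 65 mm deep.
- yellow_bin: Yellow open bin for discs, fixed, same size as the green one. Origin: centre of the underside.
- yellow_bin_in (a point): Centre of the yellow bin's inner floor; inside 155 by 140 mm, 65 mm deep.
- valve1: Brass ball-valve body, 0.3 kg: barrel 80 mm long along own x, 33 mm diameter in its middle 40 mm, 36 mm hexagon ends; a stem (20 mm diameter, then 12) points up own z to 55 mm above the underside. Origin: centre of the underside, 18 mm below the barrel axis. Starts stem up; grip across mid-barrel. Two or three are present; an absent one reads None.
- valve2: Brass ball-valve body, 0.3 kg: barrel 80 mm long along own x, 33 mm diameter in its middle 40 mm, 36 mm hexagon ends; a stem (20 mm diameter, then 12) points up own z to 55 mm above the underside. Origin: centre of the underside, 18 mm below the barrel axis. Starts stem up; grip across mid-barrel. Two or three are present; an absent one reads None.
- valve3: Brass ball-valve body, 0.3 kg: barrel 80 mm long along own x, 33 mm diameter in its middle 40 mm, 36 mm hexagon ends; a stem (20 mm diameter, then 12) points up own z to 55 mm above the underside. Origin: centre of the underside, 18 mm below the barrel axis. Starts stem up; grip across mid-barrel. Two or three are present; an absent one reads None.
- lever1: Cast aluminium lever handle, 0.09 kg, 97 mm long, lying flat: a bar 18 mm wide (own y), 12 mm thick, reaching to own x = +52 mm; a round hub 34 mm diameter, 20 mm high, centred at x = -28 mm. Origin: on the underside near the balance point, where the bar can be gripped across. One or two are present; an absent one reads None.
- lever2: Cast aluminium lever handle, 0.09 kg, 97 mm long, lying flat: a bar 18 mm wide (own y), 12 mm thick, reaching to own x = +52 mm; a round hub 34 mm diameter, 20 mm high, centred at x = -28 mm. Origin: on the underside near the balance point, where the bar can be gripped across. One or two are present; an absent one reads None.
- disc1: Aluminium bonnet disc, about 0.12 kg: 64 mm diameter, 10 mm thick, with a boss of 24 mm diameter standing 20 mm above the plate (its own z), a good grip. Origin: centre of the underside. It starts boss up. One or two are present; an absent one reads None.
- disc2: Aluminium bonnet disc, about 0.12 kg: 64 mm diameter, 10 mm thick, with a boss of 24 mm diameter standing 20 mm above the plate (its own z), a good grip. Origin: centre of the underside. It starts boss up. One or two are present; an absent one reads None.
- carton: Cardboard carton 70 x 110 x 60 mm standing beyond the work, to be left alone. Origin: centre of the underside.
- calliper: Digital calliper 150 mm long lying beyond the tray, to be left alone. Origin: underside, middle of its beam.
- oil_bottle: Blue bottle, 56 mm diameter, 130 mm high, standing beyond the scale, to be left alone. Origin: centre of the underside.
Mind the look-alikes: they are no part of the job. What is shaped like the disc1 but red or turquoise is not meant.

How it is judged (in metres and radians):
On the way, in this order (a step that is already met when the one before it is completed fails the run):
1. the empty tote stands square and flush in the fence corner (x of tote_corner in the frame of scale_corner between -0.006 and 0.006 m and y of tote_corner in the frame of scale_corner between -0.006 and 0.006 m and z of tote_corner in the frame of scale_corner between -0.006 and 0.008 m and angle between the x axis of tote and the x axis of scale, either way round below 0.04 rad and horizontal distance between each of valve1, valve2, valve3, lever1, lever2, disc1, disc2 and tote above 0.12 m), for 0.2 s.
2. the tare key is pressed while the tote stands flush and empty (all of step 1 and value of joint tare above 0.004 m), for 0.1 s.
At the end, for the whole second after the job is handed in: Tote on the platter, its far left corner within 6 mm of the fence corner in x and y, under 0.04 rad from square; every valve in the tote, lever in the green bin, disc in the yellow bin (origin inside the walls, below the rim), all at rest (x of tote_corner in the frame of scale_corner between -0.006 and 0.006 m and y of tote_corner in the frame of scale_corner between -0.006 and 0.006 m and z of tote_corner in the frame of scale_corner between -0.006 and 0.008 m and angle between the x axis of tote and the x axis of scale, either way round below 0.04 rad and x of valve1 in the frame of tote_in between -0.064 and 0.064 m and y of valve1 in the frame of tote_in between -0.089 and 0.089 m and z of valve1 in the frame of tote_in between -0.01 and 0.07 m and linear speed of each of valve1, valve2, valve3, lever1, lever2, disc1, disc2 below 0.03 m/s and x of valve2 in the frame of tote_in between -0.064 and 0.064 m and y of valve2 in the frame of tote_in between -0.089 and 0.089 m and z of valve2 in the frame of tote_in between -0.01 and 0.07 m and x of valve3 in the frame of tote_in between -0.064 and 0.064 m and y of valve3 in the frame of tote_in between -0.089 and 0.089 m and z of valve3 in the frame of tote_in between -0.01 and 0.07 m and x of lever1 in the frame of green_bin_in between -0.077 and 0.077 m and y of lever1 in the frame of green_bin_in between -0.07 and 0.07 m and z of lever1 in the frame of green_bin_in between -0.01 and 0.065 m and x of lever2 in the frame of green_bin_in between -0.077 and 0.077 m and y of lever2 in the frame of green_bin_in between -0.07 and 0.07 m and z of lever2 in the frame of green_bin_in between -0.01 and 0.065 m and x of disc1 in the frame of yellow_bin_in between -0.077 and 0.077 m and y of disc1 in the frame of yellow_bin_in between -0.07 and 0.07 m and z of disc1 in the frame of yellow_bin_in between -0.01 and 0.065 m and x of disc2 in the frame of yellow_bin_in between -0.077 and 0.077 m and y of disc2 in the frame of yellow_bin_in between -0.07 and 0.07 m and z of disc2 in the frame of yellow_bin_in between -0.01 and 0.065 m and linear speed of tote below 0.02 m/s); the robot touches nothing.
It fails at once if the carton is pushed more than 30 mm from its place (distance of carton from where it was at the start of the episode above 0.03 m).
It fails at once if the calliper is pushed more than 30 mm from its place (distance of calliper from where it was at the start of the episode above 0.03 m).
It fails at once if the oil bottle is pushed more than 30 mm from its place (distance of oil_bottle from where it was at the start of the episode above 0.03 m).
It fails at once if the tote is tipped by more than 0.5 rad (angle between tote's own z axis and vertical above 0.5 rad).
Of valve1, valve2, valve3 only 2 to 3 are there at a start; the rules pass over those that are not, and their reading is None.
Of lever1, lever2, disc1, disc2 only 3 to 4 are there at a start; the rules pass over those that are not, and their reading is None.
At some moment in a run one of valve1, valve2, valve3, lever1, lever2, disc1, disc2, tote may be knocked a few centimetres aside while the robot is not near it.
Once in a run the grip may slacken for a moment while it holds something.
It also fails if it takes over 210 s, if anything falls off the work surface, if the arm or the gripper's body presses on something with over 40 N, if the wrist force passes 120 N, or if a joint passes its speed limit or range.

ROBOT

A 6-joint arm with a two-finger parallel gripper is mounted at the origin on the work surface. World frame = base frame: x ahead of the robot, y to its left, z up, the work surface at z = 0. Lengths are in m, angles in degrees, forces in N, time in s.
With the tool pointing down it reaches from about 0.25 to 0.725 m from the base axis. Payload 4 kg.
Tool frame: the origin (TCP) lies at the very end of the fingers, on their centre line; the grasp point (between the pads) lies 19 mm behind it; z points along the fingers, y is the line along which they close (so a half turn about z gives the same grasp; the last joint's range is limited). The gripper opens to 85 mm and grips with 20 to 120 N. Pads are 22 mm wide; open, the fingers measure 114 mm over their backs; the gripper's body (76 mm by 85 mm) begins 54 mm behind the grasp point. The pads swing forward as they close: fully open they stand 13 mm farther back than shut.
Start: joints at [65.031, 13.785, 0.286, 76.501, 0, 90], TCP at [0.211, 0.453, 0.231] pointing down, gripper open.
Joint ranges: [-155.79, 155.79], [-60.16, 107.12], [-62.33, 73.08], [-114, 123.19], [-81.49, 82.49], [-180, 180]. Speed limits (degrees/s): [159.86, 159.86, 180, 180, 180, 180].

INTERFACE

Orientations are given as a 3x3 rotation matrix whose columns are the frame's x, y, z axes.
In Python, from plant import observe, get_image, camera_model, hand_in gives the robot as it stands.
- The arm moves only by the shell command python3 -m crank 'ROWS' [OPENING]. ROWS is JSON, a list of rows, each an object of numbers: "dx", "dy", "dz": the shift along the tool's x, y, z each as a share of 0.03 m, from -1 to 1; "roll": the turn about the tool's z as a share of 5 degrees, from -1 to 1. A call has exactly 5 rows; each row shifts and turns the commanded pose from where the row before left it, along the tool's axes as they then stand; what a row does not reach is not made up. A row lasts 1/10 s, in which the tool goes at most 50 mm and 8.59 degrees, less where a joint would pass 70% of its speed; a pose out of reach is approached as far as the arm can. A call with a number of a shift or a turn outside -1 to 1 is refused whole. A call with a gripper value outside its range is refused whole. OPENING is the gripper command: -1 is fully open, 1 is shut, values between are in proportion, set as the call begins (- or left out, the last holds). The fingers move at their own pace and stop on an object; the grip force is fixed at half the most. Time passes only in rows, so rows that do not move let the fingers close, or fill a call up. It gives the time, the measured TCP pose, the force, the opening and the grip force at its end, in the units of the state.
- observe(): the state, without advancing time (a new reading comes with each control period).
- get_image(name): name is "side" or "top"; returns the picture (384x512x3 uint8, red, green, blue); there is no depth.
- camera_model(name): a dict with "mtx" (3x3 intrinsics, pixels), "camera_from_world" (4x4, takes a point from world to camera coordinates). Camera axes: x right, y down, z forward; pixel columns grow to the right and rows downward; lengths in m; the calibration is good to about 2 mm. A picture is of the moment at which its call begins. camera_model takes no time and is no camera call.
- hand_in(): hands the job in; it is judged then, once.
The state is a dict: "t": time; "q": joint angles; "qvel": joint speeds; "tau": joint torques, N m; "ee_pos": TCP position; "eef_rot": TCP orientation; "force": force on the tool from outside, world axes, zero at the start; "ft_torque": the same for the moment, N m; "width": opening from 0.0 (shut) to 1.0 (fully open); "grip_force": force on a finger pad.
Only numpy, scipy, OpenCV 4.12 (cv2) and the standard library are available. Lean on these libraries where they do the work, as an engineer would, in place of code of your own. Each camera call takes 0.05 s, during which the arm holds its last target. There are 200 camera calls.

## Working session

There is one attempt and no reset: what is moved stays moved. The work goes in short steps, Python scripts to look and compute and a shell command to move; the robot and the scene stay as the last step left them, time stands still between calls to the robot, and variables do not carry over. Pictures are saved under pics/ and viewed, at most 14 in all, crops included, and the job is handed in when it is done.

```bash
ls; mkdir -p pics; cat > h.py <<'E'
import numpy as np, cv2
from plant import observe, get_image, camera_model
def ray(cam,u,v,z):
    m=camera_model(cam);K=np.array(m["mtx"]);T=np.array(m["camera_from_world"])
    R=T[:3,:3];c=-R.T@T[:3,3];d=R.T@np.linalg.solve(K,[u,v,1.]);return c+d*(z-c[2])/d[2]
def proj(cam,p):
    m=camera_model(cam);K=np.array(m["mtx"]);T=np.array(m["camera_from_world"])
    q=K@(T[:3,:3]@np.array(p)+T[:3,3]);return q[:2]/q[2]
def snap(cam,name,box=None,s=1):
    im=cv2.cvtColor(get_image(cam),cv2.COLOR_RGB2BGR)
    cv2.imwrite("pics/raw_"+name,im)
    if box: im=im[box[1]:box[3],box[0]:box[2]]
    im=cv2.resize(im,None,fx=s,fy=s,interpolation=cv2.INTER_CUBIC);cv2.imwrite("pics/"+name,im)
E
python3 - <<'E'
from h import *
snap("top","t0.png",None,1.5);snap("side","s0.png",None,1.5)
o=observe();print(o["t"],o["ee_pos"],np.round(o["eef_rot"],2),o["width"])
for c in("top","side"):
  T=np.array(camera_model(c)["camera_from_world"]);print(c,-T[:3,:3].T@T[:3,3])
E
```

```text
pics
0.1 [0.21083699 0.45274756 0.23049642] [[-0.91  0.42 -0.  ]
 [ 0.42  0.91 -0.  ]
 [-0.   -0.   -1.  ]] 0.998251870245109
top [0.3944481  0.09932051 1.46052501]
side [ 0.27282466 -0.71045266  0.84295368]
```

View pics/t0.png

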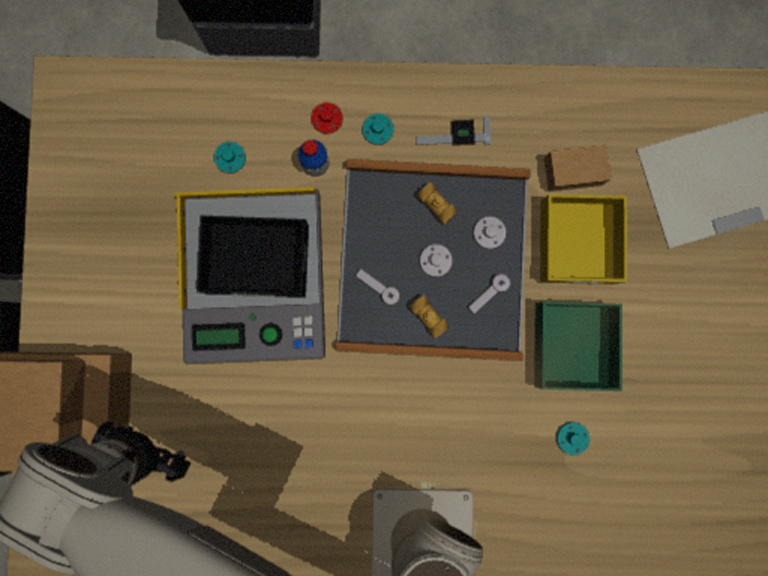

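View pics/s0.png

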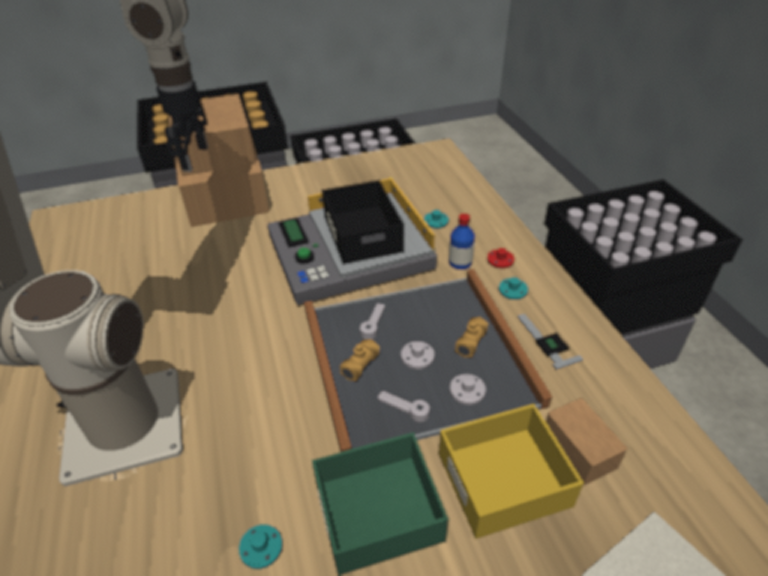

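The top view shows the scale at left (fence corner about (181,194)), the tote turned and about 20 px off both fences, and the tare key at (271,334). The tray holds 2 valves (436,203), (429,316), 2 levers (378,286), (490,292) and 2 discs (490,232), (436,260). The yellow bin is at (585,238) and the green bin at (580,345). The red and turquoise discs outside the tray are look-alikes.

```bash
python3 - <<'E'
from h import *
im=cv2.imread("pics/raw_t0.png")
cv2.imwrite("pics/c1.png",cv2.resize(im[115:250,110:225],None,fx=5,fy=4.4,interpolation=cv2.INTER_CUBIC) if 0 else cv2.resize(im[115:250,110:225],None,fx=4.4,fy=4.4,interpolation=cv2.INTER_CUBIC))
cv2.imwrite("pics/c2.png",cv2.resize(im[105:245,220:420],None,fx=4,fy=4,interpolation=cv2.INTER_CUBIC))
E
```

```text
(no output)
```

View pics/c1.png

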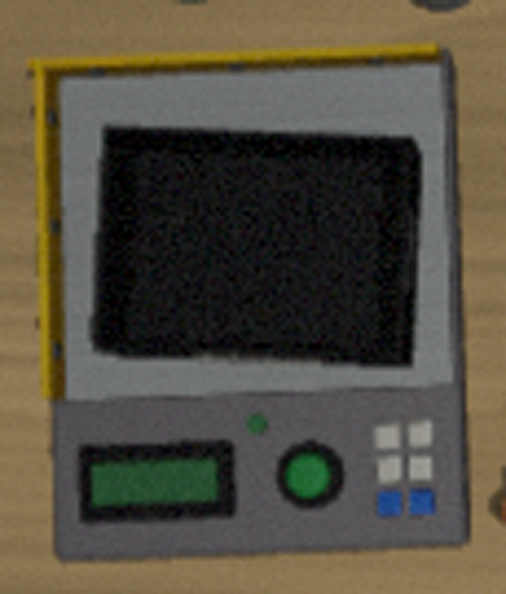

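View pics/c2.png

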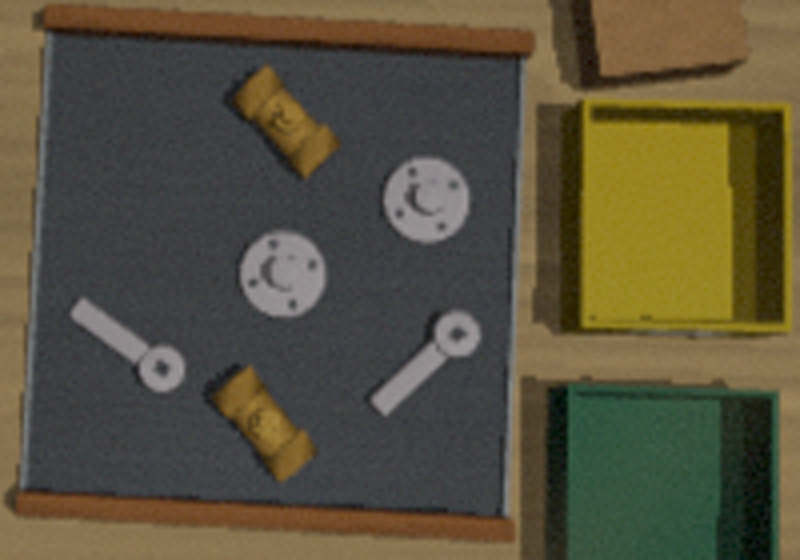

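c1 shows the panel's near corners at (58,556) and (468,540), the tare key at (310,475), the fence inner corner at about (60,77) and the tote rim corners at (105,127), (420,145), (411,366), (93,352). c2 shows all parts clearly, with stems and bosses up.

```bash
python3 - <<'E'
from h import *
a=lambda u,v,z:ray("top",110+u/4.4,115+v/4.4,z)
b=lambda u,v,z:ray("top",220+u/4,105+v/4,z)
P=lambda n,p:print(n,np.round(p,4))
P("panel NL",a(58,556,.048));P("panel NR",a(468,540,.048));P("platter NL",a(58,399,.062));P("platNR",a(453,383,.062))
P("fence end right inner top",a(440,56,.102));P("farR outer top",a(440,45,.102));P("corner outer top",a(35,62,.102)); P("left fence near end outer top",a(43,398,.102))
P("corner inner bottom",a(60,77,.062));P("far inner bottom R",a(445,62,.062));P("tare",a(310,475,.054))
t=np.array([a(105,127,.137),a(420,145,.137),a(411,366,.137),a(93,352,.137)]);print("tote",np.round(t,4),t.mean(0))
print(np.linalg.norm(np.diff(t,axis=0,append=t[:1]),axis=1))
for n,p,q,z in [("valveA",(262,68),(322,178),.024),("valveB",(232,370),(295,478),.024)]:
    p=b(*p,.03);q=b(*q,.03);P(n,(p+q)/2);print(np.degrees(np.arctan2(*(q-p)[[1,0]])),np.linalg.norm(p-q))
for n,p,q in [("levL hub,tip",(162,369),(78,305)),("levR",(458,334),(380,409))]:
    p=b(*p,.026);q=b(*q,.018);d=(q-p)/np.linalg.norm(q-p);P(n,p+d*.028);print(np.degrees(np.arctan2(d[1],d[0])),np.linalg.norm(p-q))
P("discA plate",b(427,200,.016));P("A boss",b(429,197,.036))
P("discB plate",b(283,275,.016));P("B boss",b(287,273,.036))
t=[b(583,101,.07),b(791,104,.07),b(791,330,.07),b(580,328,.07)];P("yellow",np.mean(t,0))
t=[b(569,386,.07),b(777,390,.07)];P("green far",t); c=lambda u,v,z:ray("top",u/1.5,v/1.5,z)
t=[c(541,302,.07),c(620,304,.07),c(620,389,.07),c(537,387,.07)];P("green",np.mean(t,0))
P("cardbox",c(130,355,.0)); P("bottle",c(313,152,.1))
E
```

```text
panel NL [0.3349 0.4559 0.048 ]
panel NR [0.3493 0.19   0.048 ]
platter NL [0.4364 0.456  0.062 ]
platNR [0.4508 0.201  0.062 ]
fence end right inner top [0.6573 0.2108 0.102 ]
farR outer top [0.6643 0.211  0.102 ]
corner outer top [0.649  0.4679 0.102 ]
left fence near end outer top [0.4356 0.4552 0.102 ]
corner inner bottom [0.6468 0.4621 0.062 ]
far inner bottom R [0.6611 0.2107 0.062 ]
tare [0.3899 0.293  0.054 ]
tote [[0.6025 0.4138 0.137 ]
 [0.5946 0.2191 0.137 ]
 [0.4578 0.2215 0.137 ]
 [0.4633 0.4164 0.137 ]] [0.52953758 0.31769615 0.137     ]
[0.19489444 0.13685701 0.19504712 0.13931846]
valveA [ 0.6515 -0.0285  0.03  ]
-150.99498556663517 0.09291215119242277
valveB [ 0.4294 -0.0097  0.03  ]
-149.0304365469812 0.09089307563835047
levL hub,tip [0.4851 0.087  0.0231]
53.2219575635405 0.07841187494367144
levR [ 0.478  -0.1326  0.0232]
134.87532260860766 0.07933077914058335
discA plate [ 0.5978 -0.1307  0.016 ]
A boss [ 0.5973 -0.129   0.036 ]
discB plate [ 0.5401 -0.0242  0.016 ]
B boss [ 0.5396 -0.0254  0.036 ]
yellow [ 0.5823 -0.308   0.07  ]
green far [[ 0.4587 -0.2237  0.07  ]
 [ 0.4582 -0.3719  0.07  ]]
green [ 0.3784 -0.2919  0.07  ]
cardbox [0.345  0.5762 0.    ]
bottle [0.7328 0.2164 0.1   ]
```

```bash
cat >> h.py <<'E'
def go(x,y,z,yaw=None):
    """shares needed from present pose: roll first, then shifts in turned tool axes. yaw: world angle of tool y (mod 180)"""
    o=observe();p=np.array(o["ee_pos"]);R=np.array(o["eef_rot"]);w=np.degrees(np.arctan2(R[1,1],R[0,1]))
    r=0
    if yaw is not None: r=-((yaw-w+90)%180-90)
    a=np.radians(w-r);ty=np.array([np.cos(a),np.sin(a)]);tx=np.array([np.cos(a+np.pi/2),np.sin(a+np.pi/2)])
    d=np.array([x,y])-p[:2]
    print("t%.1f tcp"%o["t"],np.round(p,4),"yaw %.1f q6 %.0f"%(w,o["q"][5]),"-> roll %.2f dx %.2f dy %.2f dz %.2f"%(r/5,d@tx/.03,d@ty/.03,(p[2]-z)/.03),"F",np.round(o["force"],1),"w %.2f g %.0f"%(o["width"],o["grip_force"]))
E
python3 -c "
from h import *
go(.42,.315,.078,93.2)"
python3 -m crank '[{"roll":-1},{"roll":-1},{"roll":-1},{"roll":-1},{"roll":-1}]' -1; python3 -m crank '[{"roll":-0.64},{},{},{},{}]' -1
python3 -c "
from h import *
go(.42,.315,.078,93.2)"
```

```text
t0.1 tcp [0.2108 0.4527 0.2305] yaw 65.0 q6 90 -> roll -5.63 dx -6.70 dy -4.97 dz 5.08 F [-0.   0.6  1. ] w 1.00 g 0
t0.1 tcp [0.2108 0.4527 0.2305] yaw 65.0 q6 90 -> roll -5.63 dx -6.70 dy -4.97 dz 5.08 F [-0.   0.6  1. ] w 1.00 g 0$[0]: bad value
$[0]: bad value
```

```bash

python3 -m crank '[{"dx":0,"dy":0,"dz":0,"roll":-1},{"dx":0,"dy":0,"dz":0,"roll":-1},{"dx":0,"dy":0,"dz":0,"roll":-1},{"dx":0,"dy":0,"dz":0,"roll":-1},{"dx":0,"dy":0,"dz":0,"roll":-1}]' -1
python3 -c "
from h import *
go(.42,.315,.078,93.2)"
```

```text
t: 0.6
ee_pos: [0.2109, 0.4529, 0.2308]
eef_rot: [[-1.0, -0.004, -0.0], [-0.004, 1.0, -0.001], [0.0, -0.001, -1.0]]
force: [0.6, -1.0, -0.3]
width: 1.0
grip_force: 0.0
t0.6 tcp [0.2109 0.4529 0.2308] yaw 90.2 q6 65 -> roll -0.59 dx -6.70 dy -4.98 dz 5.09 F [ 0.6 -1.  -0.3] w 1.00 g 0
```

```bash

python3 -m crank '[{"dx":0,"dy":0,"dz":0,"roll":-0.6},{"dx":-1,"dy":-1,"dz":0,"roll":0},{"dx":-1,"dy":-1,"dz":0,"roll":0},{"dx":-1,"dy":-1,"dz":0,"roll":0},{"dx":-1,"dy":-1,"dz":0,"roll":0}]' -1 >/dev/null
python3 -m crank '[{"dx":-1,"dy":-1,"dz":0,"roll":0},{"dx":-1,"dy":0,"dz":1,"roll":0},{"dx":-0.7,"dy":0,"dz":1,"roll":0},{"dx":0,"dy":0,"dz":1,"roll":0},{"dx":0,"dy":0,"dz":1,"roll":0}]' -1
python3 -c "
from h import *
go(.42,.315,.078,93.2)"
```

```text
t: 1.6
ee_pos: [0.4202, 0.3135, 0.1096]
eef_rot: [[-0.999, -0.051, -0.001], [-0.051, 0.999, -0.0], [0.001, -0.0, -1.0]]
force: [-0.2, 0.3, -0.2]
width: 1.005
grip_force: 0.0
t1.6 tcp [0.4202 0.3135 0.1096] yaw 92.9 q6 34 -> roll -0.05 dx 0.00 dy 0.05 dz 1.05 F [-0.2  0.3 -0.2] w 1.01 g 0
```

```bash

python3 -m crank '[{"dx":0,"dy":0,"dz":1,"roll":0},{"dx":0,"dy":0,"dz":0,"roll":-0.05},{"dx":-0.4,"dy":0,"dz":0,"roll":0},{"dx":-0.4,"dy":0,"dz":0,"roll":0},{"dx":-0.3,"dy":0,"dz":0,"roll":0}]' -1 |grep -E "pos|force"
python3 -m crank '[{"dx":-0.2,"dy":0,"dz":0,"roll":0},{"dx":-0.2,"dy":0,"dz":0,"roll":0},{"dx":-0.2,"dy":0,"dz":0,"roll":0},{"dx":-0.2,"dy":0,"dz":0,"roll":0},{"dx":-0.2,"dy":0,"dz":0,"roll":0}]' -1|grep -E "pos|force"
python3 - <<'E'
from h import *
go(.5,.315,.078,93.2); snap("top","t1.png",(100,100,240,250),4)
E
```

```text
ee_pos: [0.455, 0.3169, 0.0833]
force: [-2.7, -1.3, 0.3]
grip_force: 0.0
ee_pos: [0.4828, 0.3178, 0.0814]
force: [-3.9, 0.7, 1.4]
grip_force: 0.0
t2.6 tcp [0.4828 0.3178 0.0814] yaw 93.3 q6 30 -> roll 0.02 dx -0.57 dy -0.12 dz 0.11 F [-3.9  0.7  1.4] w 1.00 g 0
```

View pics/t1.png

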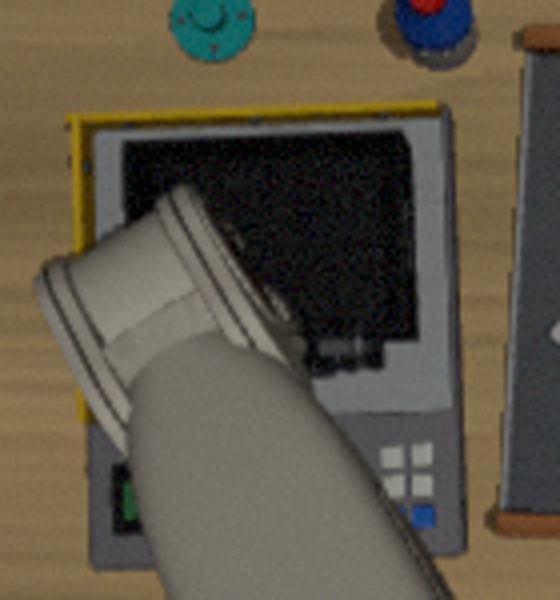

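The tote is nearly square now, its far rim edge at v≈140 about 15 px (crop) off the fence. I push on gently.

```bash

for i in 1; do python3 -m crank '[{"dx":-0.15,"dy":0,"dz":0,"roll":0},{"dx":-0.1,"dy":0,"dz":0,"roll":0},{"dx":-0.1,"dy":0,"dz":0,"roll":0},{"dx":-0.1,"dy":0,"dz":0,"roll":0},{"dx":0,"dy":0,"dz":0,"roll":0}]' -1|grep -E "pos|^force"
done
python3 -m crank '[{"dx":-0.05,"dy":0,"dz":0,"roll":0},{"dx":-0.05,"dy":0,"dz":0,"roll":0},{"dx":-0.05,"dy":0,"dz":0,"roll":0},{"dx":0,"dy":0,"dz":0,"roll":0},{"dx":0,"dy":0,"dz":0,"roll":0}]' -1|grep -E "pos|^force"
```

```text
ee_pos: [0.4968, 0.3186, 0.0813]
force: [-0.6, -0.1, -0.3]
ee_pos: [0.5009, 0.3188, 0.0813]
force: [-1.7, 0.2, -0.1]
```

```bash

python3 -m crank '[{"dx":-0.07,"dy":0,"dz":0,"roll":0},{"dx":-0.07,"dy":0,"dz":0,"roll":0},{"dx":0,"dy":0,"dz":0,"roll":0},{"dx":0,"dy":0,"dz":0,"roll":0},{"dx":0,"dy":0,"dz":0,"roll":0}]' -1|grep -E "pos|^force"
python3 -m crank '[{"dx":-0.07,"dy":0,"dz":0,"roll":0},{"dx":-0.07,"dy":0,"dz":0,"roll":0},{"dx":0,"dy":0,"dz":0,"roll":0},{"dx":0,"dy":0,"dz":0,"roll":0},{"dx":0,"dy":0,"dz":0,"roll":0}]' -1|grep -E "pos|^force"
```

```text
ee_pos: [0.5027, 0.319, 0.0813]
force: [-8.4, 0.9, 4.8]
ee_pos: [0.5024, 0.319, 0.0813]
force: [-20.9, -0.3, 12.5]
```

```bash

python3 -m crank '[{"dx":0.5,"dy":0,"dz":0,"roll":0},{"dx":0,"dy":0,"dz":-1,"roll":0},{"dx":0,"dy":0,"dz":-1,"roll":0},{"dx":0,"dy":0,"dz":-1,"roll":0},{"dx":0,"dy":0,"dz":-0.5,"roll":0}]' 1|grep -E "pos|^force"
python3 -c "
from h import *
go(.59,.185,.085,93.2)"
```

```text
ee_pos: [0.4962, 0.3191, 0.1896]
force: [-0.3, 0.3, 0.9]
t5.2 tcp [0.4962 0.3191 0.1896] yaw 93.3 q6 30 -> roll 0.01 dx -2.87 dy -4.64 dz 3.49 F [-0.3  0.3  0.9] w 0.14 g 0
```

```bash

python3 -m crank '[{"dx":0,"dy":-1,"dz":0,"roll":0},{"dx":-0.7,"dy":-1,"dz":0,"roll":0},{"dx":-0.7,"dy":-1,"dz":0,"roll":0},{"dx":-0.7,"dy":-1,"dz":0,"roll":0},{"dx":-0.77,"dy":-0.64,"dz":0,"roll":0}]' 1|grep -E "pos|^force"
python3 - <<'E'
from h import *
go(.59,.185,.08,93.2);snap("top","t2.png",(100,100,240,250),4)
E
```

```text
ee_pos: [0.5896, 0.1819, 0.1866]
force: [0.7, 0.4, -0.6]
t5.7 tcp [0.5896 0.1819 0.1866] yaw 93.2 q6 14 -> roll -0.01 dx -0.02 dy 0.10 dz 3.55 F [ 0.7  0.4 -0.6] w 0.01 g 0
```

View pics/t2.png

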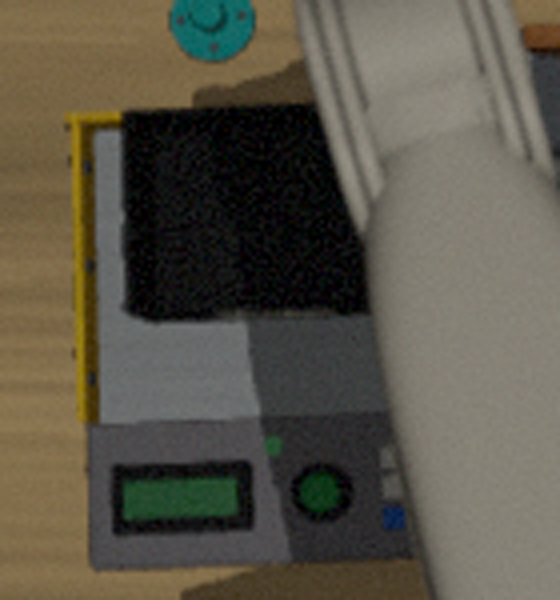

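The tote is flush with the far fence, with a gap of about 27 crop px left to the left fence. Next I lower the closed fingers beside the right wall and push along +Y.

```bash

python3 -m crank '[{"dx":0,"dy":0,"dz":1,"roll":0},{"dx":0,"dy":0,"dz":1,"roll":0},{"dx":0,"dy":0,"dz":1,"roll":0},{"dx":0,"dy":0,"dz":0.5,"roll":0},{"dx":0,"dy":0,"dz":0,"roll":0}]' 1|grep -E "pos|^force"
python3 -m crank '[{"dx":0,"dy":0.4,"dz":0,"roll":0},{"dx":0,"dy":0.4,"dz":0,"roll":0},{"dx":0,"dy":0.2,"dz":0,"roll":0},{"dx":0,"dy":0.2,"dz":0,"roll":0},{"dx":0,"dy":0.2,"dz":0,"roll":0}]' 1|grep -E "pos|^force"
python3 -m crank '[{"dx":0,"dy":0.1,"dz":0,"roll":0},{"dx":0,"dy":0.1,"dz":0,"roll":0},{"dx":0,"dy":0.1,"dz":0,"roll":0},{"dx":0,"dy":0.1,"dz":0,"roll":0},{"dx":0,"dy":0,"dz":0,"roll":0}]' 1|grep -E "pos|^force"
```

```text
ee_pos: [0.5864, 0.1835, 0.0781]
force: [-0.2, -0.2, -0.2]
ee_pos: [0.5866, 0.2267, 0.083]
force: [-0.2, -5.9, 7.0]
ee_pos: [0.586, 0.2352, 0.0832]
force: [-0.6, -12.9, 8.7]
```

```bash

python3 -m crank '[{"dx":0,"dy":0.07,"dz":0,"roll":0},{"dx":0,"dy":0.07,"dz":0,"roll":0},{"dx":0,"dy":0,"dz":0,"roll":0},{"dx":0,"dy":0,"dz":0,"roll":0},{"dx":0,"dy":0,"dz":0,"roll":0}]' 1|grep -E "pos|^force"
python3 - <<'E'
from h import *
snap("top","t3.png",(100,100,240,250),4)
E
```

```text
ee_pos: [0.5857, 0.2351, 0.0833]
force: [-0.8, -23.8, 11.6]
```

View pics/t3.png

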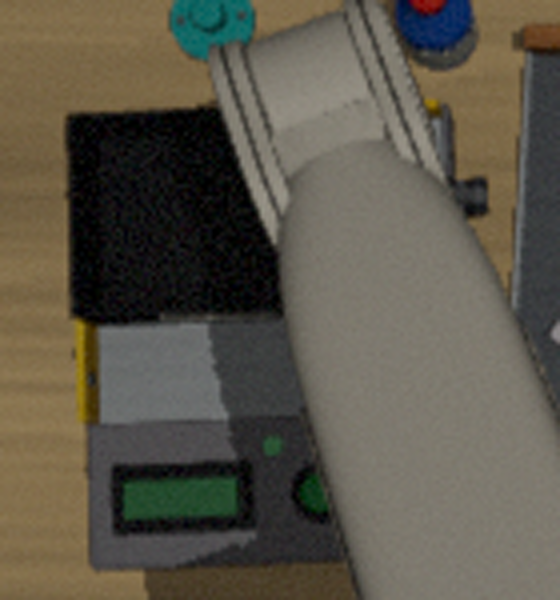

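```bash

python3 -m crank '[{"dx":0,"dy":-0.6,"dz":0,"roll":0},{"dx":0,"dy":0,"dz":-1,"roll":0},{"dx":0,"dy":0,"dz":-1,"roll":0},{"dx":0,"dy":0,"dz":-1,"roll":0},{"dx":0,"dy":0,"dz":-0.5,"roll":0}]' 1|grep -E "pos|^force"
python3 - <<'E'
from h import *
for z in(.05,.06): print(ray("top",180.3,223,z))
go(.3899,.293,.1,93.2)
E
```

```text
ee_pos: [0.5866, 0.2259, 0.1895]
force: [0.7, 0.5, 0.2]
[0.38971973 0.29401011 0.05      ]
[0.38975325 0.29262984 0.06      ]
t8.2 tcp [0.5866 0.2259 0.1895] yaw 93.3 q6 18 -> roll 0.03 dx 6.42 dy 2.60 dz 2.98 F [0.7 0.5 0.2] w 0.00 g 0
```

```bash

python3 -m crank '[{"dx":1,"dy":0,"dz":0,"roll":0},{"dx":1,"dy":0,"dz":0,"roll":0},{"dx":1,"dy":0.6,"dz":0,"roll":0},{"dx":1,"dy":1,"dz":0,"roll":0},{"dx":1,"dy":1,"dz":0,"roll":0}]' 1|grep -E "pos|^force"
python3 -m crank '[{"dx":1,"dy":0,"dz":0,"roll":0},{"dx":0.42,"dy":0,"dz":1,"roll":0},{"dx":0,"dy":0,"dz":1,"roll":0},{"dx":0,"dy":0,"dz":1,"roll":0},{"dx":0,"dy":0,"dz":0.3,"roll":0}]' 1|grep -E "pos|^force"
python3 - <<'E'
from h import *
go(.3899,.2935,.07,93.2);snap("top","t4.png",(100,100,240,250),4)
snap("side","s4.png",(150,90,320,220),4)
E
```

```text
ee_pos: [0.4299, 0.2948, 0.1864]
force: [-0.1, 0.2, 0.4]
ee_pos: [0.3863, 0.2906, 0.0846]
force: [-1.0, -0.4, 0.1]
t9.2 tcp [0.3863 0.2906 0.0846] yaw 93.4 q6 34 -> roll 0.03 dx -0.13 dy 0.09 dz 0.49 F [-1.  -0.4  0.1] w -0.00 g 0
```

View pics/t4.png

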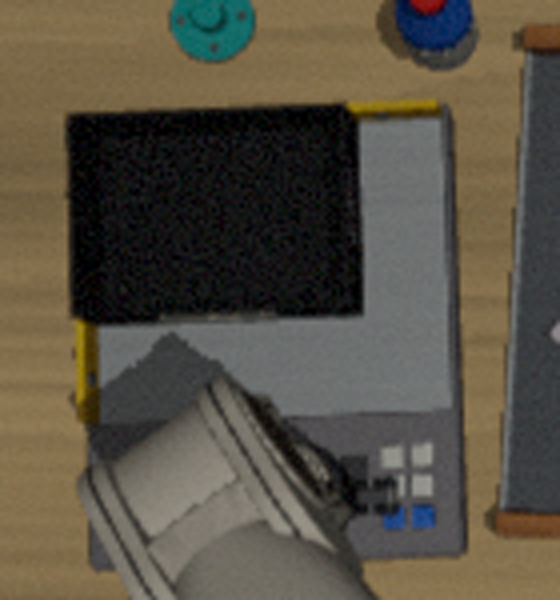

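View pics/s4.png

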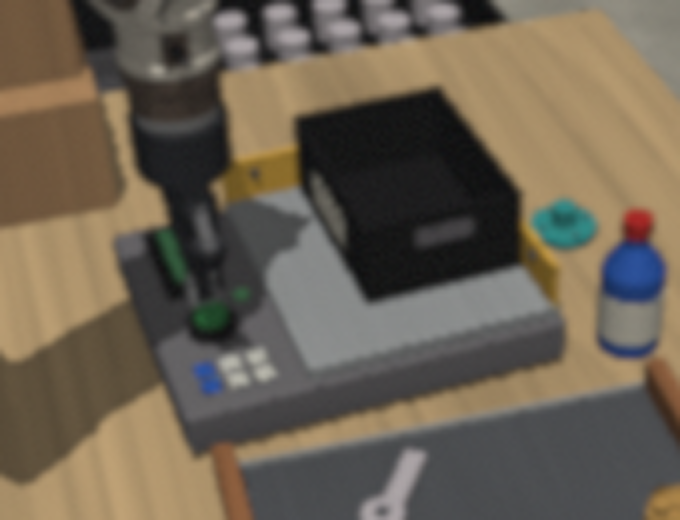

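The tote looks flush against both fences, with rim corners at about (68,115), (347,105), (362,313), (72,320). The closed fingers stand just above the green key. I'll compute the tote's angle while pressing.

```bash
python3 - <<'E'
from h import *
t=np.array([ray("top",100+u/4,100+v/4,.137) for u,v in[(68,115),(347,105),(362,313),(74,321)]])
print(np.round(t,4),t.mean(0))
for i,j in((1,0),(2,3)):print(np.degrees(np.arctan2(-(t[j]-t[i])[0],(t[j]-t[i])[1])))
E
python3 -m crank '[{"dx":-0.13,"dy":0.09,"dz":0,"roll":0},{"dx":0,"dy":0,"dz":0.5,"roll":0},{"dx":0,"dy":0,"dz":0.2,"roll":0},{"dx":0,"dy":0,"dz":0.1,"roll":0},{"dx":0,"dy":0,"dz":0.1,"roll":0}]' 1|grep -E "pos|^force"
```

```text
[[0.6433 0.461  0.137 ]
 [0.6535 0.2714 0.137 ]
 [0.5112 0.2576 0.137 ]
 [0.5026 0.4519 0.137 ]] [0.57765118 0.36049768 0.137     ]
3.066259709809574
2.5312301427075323
ee_pos: [0.3943, 0.2955, 0.0635]
force: [-6.4, -5.2, 35.5]
```

```bash

python3 -m crank '[{"dx":0,"dy":0,"dz":0,"roll":0},{"dx":0,"dy":0,"dz":0,"roll":0},{"dx":0,"dy":0,"dz":0,"roll":0},{"dx":0,"dy":0,"dz":0,"roll":0},{"dx":0,"dy":0,"dz":0,"roll":0}]' 1|grep -E "pos|^force"
python3 -m crank '[{"dx":0,"dy":0,"dz":-0.2,"roll":0},{"dx":0,"dy":0,"dz":0,"roll":0},{"dx":0,"dy":0,"dz":0,"roll":0},{"dx":0,"dy":0,"dz":0,"roll":0},{"dx":0,"dy":0,"dz":0,"roll":0}]' 1|grep -E "pos|^force"
python3 -m crank '[{"dx":0,"dy":0,"dz":-0.08,"roll":0},{"dx":0,"dy":0,"dz":0,"roll":0},{"dx":0,"dy":0,"dz":0,"roll":0},{"dx":0,"dy":0,"dz":0,"roll":0},{"dx":0,"dy":0,"dz":0,"roll":0}]' 1|grep -E "pos|^force"
python3 -m crank '[{"dx":0,"dy":0,"dz":-0.08,"roll":0},{"dx":0,"dy":0,"dz":0,"roll":0},{"dx":0,"dy":0,"dz":0,"roll":0},{"dx":0,"dy":0,"dz":0,"roll":0},{"dx":0,"dy":0,"dz":0,"roll":0}]' 1|grep -E "pos|^force"
```

```text
ee_pos: [0.3942, 0.2955, 0.0638]
force: [-3.1, -1.9, 16.9]
ee_pos: [0.3931, 0.2945, 0.0664]
force: [2.5, 2.2, 3.6]
ee_pos: [0.3923, 0.294, 0.0685]
force: [0.4, 1.3, 2.6]
ee_pos: [0.3923, 0.294, 0.0708]
force: [-1.4, -0.2, -1.6]
```

The force falls like a spring, 3.6 N at z 0.066 and 2.6 N at 0.0685. With 17–35 N before that at 0.0638, the key was fully down for over half a second. Next I segment the parts, after raising the arm.

```bash

python3 -m crank '[{"dx":0,"dy":0,"dz":-1,"roll":0},{"dx":0,"dy":0,"dz":-1,"roll":0},{"dx":0,"dy":0,"dz":-1,"roll":0},{"dx":0,"dy":0,"dz":-1,"roll":0},{"dx":0,"dy":0,"dz":0,"roll":0}]' -0.41|grep -E "pos|^force"
cat >> h.py <<'E'
def parts(save=None):
    im=cv2.cvtColor(get_image("top"),cv2.COLOR_RGB2BGR)
    if save: cv2.imwrite("pics/raw_"+save,im)
    m=cv2.inRange(im.max(2),95,255); box=np.zeros_like(m)
    cv2.fillPoly(box,[np.array([(234,116),(348,121),(344,229),(228,226)])],255); m&=box
    n,l,st,ce=cv2.connectedComponentsWithStats(m)
    for i in range(1,n):
        if st[i,4]<60: continue
        ys,xs=np.nonzero(l==i);z=.03 if (im[ys,xs,2].astype(int)-im[ys,xs,0]).mean()>40 else .018
        w=np.array([ray("top",a,b,z)[:2] for a,b in zip(xs,ys)]).astype(np.float32)*1000
        c,s,_=r=cv2.minAreaRect(w);b=cv2.boxPoints(r);e=max((b[1]-b[0],b[2]-b[1]),key=np.linalg.norm)
        print("brass" if z==.03 else "alu","px",np.round(ce[i]),"n",st[i,4],"rect c",np.round(c,1),"size",np.round(s,1),"long axis %.1f"%(np.degrees(np.arctan2(e[1],e[0]))%180),"centroid",np.round(w.mean(0),1))
E
python3 - <<'E'
from h import *
parts("p0.png"); go(.65,-.0285,.2,135)
E
```

```text
ee_pos: [0.3948, 0.2959, 0.1955]
force: [-0.5, 0.7, 0.7]
brass px [291. 134.] n 244 rect c [654.7 -23.1] size [80.2 33.6] long axis 43.5 centroid [655.2 -23.9]
alu px [326. 155.] n 332 rect c [ 599.1 -128.2] size [62.9 59.5] long axis 0.3 centroid [ 598.9 -129.2]
alu px [290. 173.] n 333 rect c [542.1 -23.2] size [59.5 62.2] long axis 90.9 centroid [541.5 -23.2]
alu px [253. 191.] n 213 rect c [491.   89.1] size [92.8 31.8] long axis 49.1 centroid [485.9  87.9]
alu px [327. 194.] n 219 rect c [ 476.4 -129.5] size [33.3 94.6] long axis 135.7 centroid [ 480.5 -132. ]
brass px [286. 211.] n 256 rect c [430.3 -10.5] size [80.7 36.1] long axis 39.9 centroid [430.3 -11.2]
t12.4 tcp [0.3939 0.2952 0.1932] yaw 93.3 q6 34 -> roll -8.34 dx 1.59 dy -13.67 dz -0.23 F [ 0.2 -0.1 -0.4] w 0.71 g 0
```

```bash

python3 -m crank '[{"dx":0,"dy":-1,"dz":0,"roll":0},{"dx":0,"dy":-1,"dz":0,"roll":0},{"dx":0,"dy":-1,"dz":0,"roll":-1},{"dx":0,"dy":0,"dz":0,"roll":-1},{"dx":0,"dy":0,"dz":0,"roll":-1}]' -0.41 >/dev/null
python3 -m crank '[{"dx":0,"dy":0,"dz":0,"roll":-1},{"dx":0,"dy":0,"dz":0,"roll":-1},{"dx":0,"dy":0,"dz":0,"roll":-1},{"dx":0,"dy":0,"dz":0,"roll":-1},{"dx":0,"dy":0,"dz":0,"roll":-1}]' -0.41|grep -E "pos|^force"
python3 - <<'E'
from h import *
go(.653,-.0255,.1,134)
E
```

```text
ee_pos: [0.3968, 0.2038, 0.1895]
force: [-0.6, 0.1, 0.3]
t13.4 tcp [0.3968 0.2038 0.1895] yaw 133.5 q6 -16 -> roll -0.10 dx -0.83 dy -11.43 dz 2.98 F [-0.6  0.1  0.3] w 0.70 g 0
```

```bash

python3 -m crank '[{"dx":0,"dy":-1,"dz":0,"roll":-0.1},{"dx":0,"dy":-1,"dz":0,"roll":0},{"dx":0,"dy":-1,"dz":0,"roll":0},{"dx":0,"dy":-1,"dz":0,"roll":0},{"dx":0,"dy":-1,"dz":0,"roll":0}]' -0.41 >/dev/null
python3 -m crank '[{"dx":-0.4,"dy":-1,"dz":0,"roll":0},{"dx":-0.43,"dy":-1,"dz":0,"roll":0},{"dx":0,"dy":-1,"dz":0,"roll":0},{"dx":0,"dy":-1,"dz":0,"roll":0},{"dx":0,"dy":-1,"dz":0,"roll":0}]' -0.41 >/dev/null
python3 -m crank '[{"dx":0,"dy":-1,"dz":0,"roll":0},{"dx":0,"dy":-0.4,"dz":1,"roll":0},{"dx":0,"dy":0,"dz":1,"roll":0},{"dx":0,"dy":0,"dz":1,"roll":0},{"dx":0,"dy":0,"dz":0,"roll":0}]' -0.41 |grep -E "pos|^force"
python3 - <<'E'
from h import *
go(.653,-.0255,.008,134);snap("side","s5.png",(180,160,400,310),3.5)
E
```

```text
ee_pos: [0.6472, -0.0256, 0.0938]
force: [-0.4, 0.9, -0.7]
t14.9 tcp [ 0.6472 -0.0256  0.0938] yaw 133.8 q6 -46 -> roll -0.05 dx -0.14 dy -0.13 dz 2.86 F [-0.4  0.9 -0.7] w 0.70 g 0
```

View pics/s5.png

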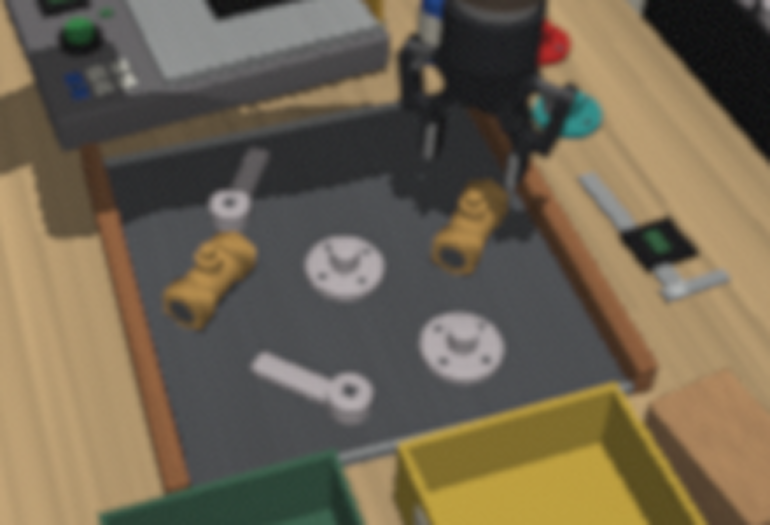

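The open fingers straddle valve A (crop (470,225)). I descend and grip.

```bash

python3 -m crank '[{"dx":-0.14,"dy":-0.13,"dz":1,"roll":0},{"dx":0,"dy":0,"dz":1,"roll":0},{"dx":0,"dy":0,"dz":0.7,"roll":0},{"dx":0,"dy":0,"dz":0.16,"roll":0},{"dx":0,"dy":0,"dz":0,"roll":0}]' -0.41 |grep -E "pos|^force"
python3 -m crank '[{"dx":0,"dy":0,"dz":0,"roll":0},{"dx":0,"dy":0,"dz":0,"roll":0},{"dx":0,"dy":0,"dz":0,"roll":0},{"dx":0,"dy":0,"dz":0,"roll":0},{"dx":0,"dy":0,"dz":0,"roll":0}]' 1 |grep -E "pos|force|width"
python3 -m crank '[{"dx":0,"dy":0,"dz":0,"roll":0},{"dx":0,"dy":0,"dz":-0.5,"roll":0},{"dx":0,"dy":0,"dz":-1,"roll":0},{"dx":0,"dy":0,"dz":-1,"roll":0},{"dx":0,"dy":0,"dz":0,"roll":0}]' 1 |grep -E "pos|force|width"
```

```text
ee_pos: [0.6581, -0.0253, 0.0158]
force: [0.4, 0.0, -0.1]
ee_pos: [0.6593, -0.0251, 0.018]
force: [-1.3, 1.2, 5.5]
width: 0.358
grip_force: 60.3
ee_pos: [0.6618, -0.0258, 0.0966]
force: [1.3, -0.4, -1.3]
width: 0.358
grip_force: 60.1
```

```bash

python3 -m crank '[{"dx":0,"dy":0,"dz":-1,"roll":0},{"dx":0,"dy":0,"dz":-1,"roll":1},{"dx":0,"dy":0,"dz":-1,"roll":1},{"dx":0,"dy":0,"dz":-1,"roll":1},{"dx":0,"dy":0,"dz":0,"roll":1}]' 1 |grep -E "pos"
python3 -m crank '[{"dx":0,"dy":0,"dz":0,"roll":1},{"dx":0,"dy":0,"dz":0,"roll":1},{"dx":0,"dy":0,"dz":0,"roll":1},{"dx":0,"dy":0,"dz":0,"roll":1},{"dx":0,"dy":0,"dz":0,"roll":0}]' 1 |grep -E "pos|force|width"
python3 - <<'E'
from h import *
go(.582,.324,.095,93.2)
E
```

```text
ee_pos: [0.6602, -0.0257, 0.2155]
ee_pos: [0.6574, -0.0256, 0.2093]
force: [0.5, -0.1, -3.3]
width: 0.366
grip_force: 60.2
t17.4 tcp [ 0.6574 -0.0256  0.2093] yaw 93.8 q6 -6 -> roll 0.12 dx 1.86 dy 11.78 dz 3.81 F [ 0.5 -0.1 -3.3] w 0.37 g 60
```

```bash

python3 -m crank '[{"dx":0.9,"dy":0.5,"dz":0,"roll":0.12},{"dx":0.96,"dy":1,"dz":0,"roll":0},{"dx":0,"dy":1,"dz":0,"roll":0},{"dx":0,"dy":1,"dz":0,"roll":0},{"dx":0,"dy":1,"dz":0,"roll":0}]' 1 |grep -E "pos"
python3 -m crank '[{"dx":0,"dy":1,"dz":0,"roll":0},{"dx":0,"dy":1,"dz":0,"roll":0},{"dx":0,"dy":1,"dz":0,"roll":0},{"dx":0,"dy":1,"dz":0,"roll":0},{"dx":0,"dy":1,"dz":0,"roll":0}]' 1 |grep -E "pos"
python3 -m crank '[{"dx":0,"dy":1,"dz":0,"roll":0},{"dx":0,"dy":1,"dz":0,"roll":0},{"dx":0,"dy":0.28,"dz":0,"roll":0},{"dx":0,"dy":0,"dz":0,"roll":0},{"dx":0,"dy":0,"dz":0,"roll":0}]' 1 |grep -E "pos|force|width"
python3 - <<'E'
from h import *
go(.582,.324,.095,93.2);parts();snap("side","s6.png",(150,40,320,180),4)
E
```

```text
ee_pos: [0.5939, 0.1067, 0.2101]
ee_pos: [0.5858, 0.2567, 0.2098]
ee_pos: [0.5823, 0.3232, 0.2098]
force: [-0.5, -0.7, -2.4]
width: 0.359
grip_force: 60.2
t18.9 tcp [0.5823 0.3232 0.2098] yaw 93.2 q6 26 -> roll 0.00 dx 0.01 dy 0.03 dz 3.83 F [-0.5 -0.7 -2.4] w 0.36 g 60
alu px [326. 155.] n 314 rect c [ 599.8 -128.9] size [60.8 59.4] long axis 45.5 centroid [ 598.8 -129.7]
alu px [291. 173.] n 322 rect c [542.1 -21.8] size [59.5 59.2] long axis 0.6 centroid [541.5 -23.3]
alu px [253. 191.] n 208 rect c [491.   89.1] size [92.8 31.8] long axis 49.1 centroid [485.5  87.7]
alu px [327. 194.] n 209 rect c [ 480.4 -126.3] size [32.9 95.7] long axis 126.7 centroid [ 480.4 -131.7]
brass px [286. 211.] n 235 rect c [430.   -9.4] size [78.7 34.3] long axis 40.2 centroid [430.6 -11. ]
```

View pics/s6.png

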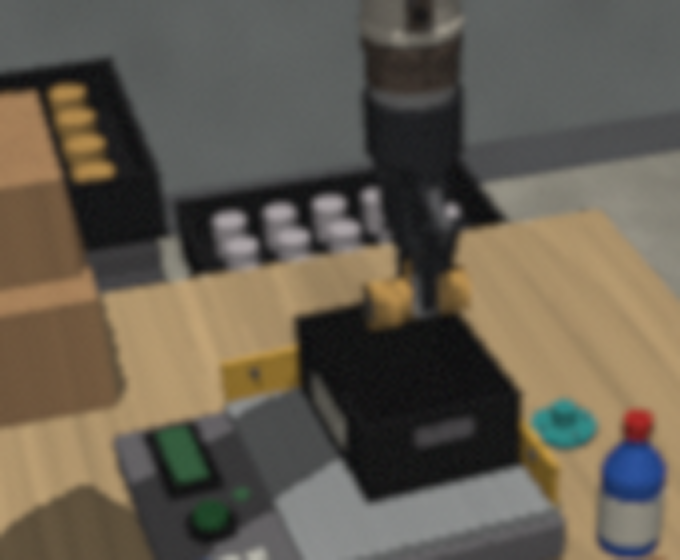

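The valve is held level above the tote, and the other parts are unchanged. I lower and release.

```bash

python3 -m crank '[{"dx":0,"dy":0,"dz":1,"roll":0},{"dx":0,"dy":0,"dz":1,"roll":0},{"dx":0,"dy":0,"dz":1,"roll":0},{"dx":0,"dy":0,"dz":0.7,"roll":0},{"dx":0,"dy":0,"dz":0.4,"roll":0}]' 1 |grep -E "pos|force"
python3 -m crank '[{"dx":0,"dy":0,"dz":0,"roll":0},{"dx":0,"dy":0,"dz":0,"roll":0},{"dx":0,"dy":0,"dz":0,"roll":0},{"dx":0,"dy":0,"dz":0,"roll":0},{"dx":0,"dy":0,"dz":0,"roll":0}]' 1 |grep -E "pos|force"
```

```text
ee_pos: [0.583, 0.3225, 0.0888]
force: [-3.8, 2.5, 18.4]
grip_force: 60.3
ee_pos: [0.5827, 0.3239, 0.0875]
force: [0.3, 1.0, -2.1]
grip_force: 61.2
```

```bash

python3 -m crank '[{"dx":0,"dy":0,"dz":0,"roll":0},{"dx":0,"dy":0,"dz":0,"roll":0},{"dx":0,"dy":0,"dz":0,"roll":0},{"dx":0,"dy":0,"dz":0,"roll":0},{"dx":0,"dy":0,"dz":0,"roll":0}]' -0.2 |grep -E "pos|force|width"
python3 -m crank '[{"dx":0,"dy":0,"dz":-1,"roll":0},{"dx":0,"dy":0,"dz":-1,"roll":0},{"dx":0,"dy":0,"dz":-1,"roll":0},{"dx":0,"dy":0,"dz":-1,"roll":0},{"dx":0,"dy":0,"dz":0,"roll":0}]' -0.2 |grep -E "pos|force|width"
python3 - <<'E'
from h import *
go(.430,-.0105,.095,131)
E
```

```text
ee_pos: [0.5829, 0.3246, 0.0881]
force: [-0.5, 2.8, 3.0]
width: 0.601
grip_force: 1.8
ee_pos: [0.5846, 0.3243, 0.2127]
force: [0.0, 1.0, 0.9]
width: 0.597
grip_force: 0.0
t21.1 tcp [0.5846 0.3243 0.2127] yaw 93.1 q6 26 -> roll -7.57 dx 11.21 dy -5.04 dz 3.92 F [0.  1.  0.9] w 0.60 g 0
```

```bash

python3 -m crank '[{"dx":0,"dy":-1,"dz":0,"roll":0},{"dx":0.2,"dy":-1,"dz":0,"roll":0},{"dx":0.6,"dy":-1,"dz":0,"roll":0},{"dx":0.6,"dy":-1,"dz":0,"roll":0},{"dx":0.6,"dy":-1,"dz":0,"roll":0}]' -0.41 |grep -E "pos"
python3 -m crank '[{"dx":0.75,"dy":-1,"dz":0,"roll":0},{"dx":0.75,"dy":-1,"dz":0,"roll":0},{"dx":0.75,"dy":-1,"dz":0,"roll":0},{"dx":0.75,"dy":-1,"dz":0,"roll":0},{"dx":0.75,"dy":-1,"dz":0,"roll":0}]' -0.41 |grep -E "pos"
python3 -m crank '[{"dx":0,"dy":-0.87,"dz":0,"roll":0},{"dx":0,"dy":0,"dz":0,"roll":-1},{"dx":0,"dy":0,"dz":0,"roll":-1},{"dx":0,"dy":0,"dz":0,"roll":-1},{"dx":0,"dy":0,"dz":0,"roll":-1}]' -0.41 |grep -E "pos|force|width"
python3 -m crank '[{"dx":0,"dy":0,"dz":1,"roll":-1},{"dx":0,"dy":0,"dz":1,"roll":-1},{"dx":0,"dy":0,"dz":1,"roll":-1},{"dx":0,"dy":0,"dz":0.9,"roll":-0.57},{"dx":0,"dy":0,"dz":0,"roll":0}]' -0.41 |grep -E "pos|force|width"
python3 - <<'E'
from h import *
go(.430,-.0105,.018,131)
im=cv2.cvtColor(get_image("top"),cv2.COLOR_RGB2BGR);cv2.imwrite("pics/t7.png",np.hstack([cv2.resize(im[110:250,110:230],(420,490)),cv2.resize(np.minimum(255,im[110:210,110:200].astype(int)*4).astype(np.uint8),(380,490))]))
E
```

```text
ee_pos: [0.5294, 0.1689, 0.206]
ee_pos: [0.4249, 0.0132, 0.2064]
ee_pos: [0.4272, -0.0119, 0.2064]
force: [-0.6, -0.2, 0.3]
width: 0.705
grip_force: 0.0
ee_pos: [0.4239, -0.0115, 0.0866]
force: [-0.3, 0.0, 0.4]
width: 0.707
grip_force: 0.0
t23.1 tcp [ 0.4239 -0.0115  0.0866] yaw 131.0 q6 -43 -> roll -0.00 dx -0.18 dy -0.11 dz 2.29 F [-0.3  0.   0.4] w 0.71 g 0
```

View pics/t7.png

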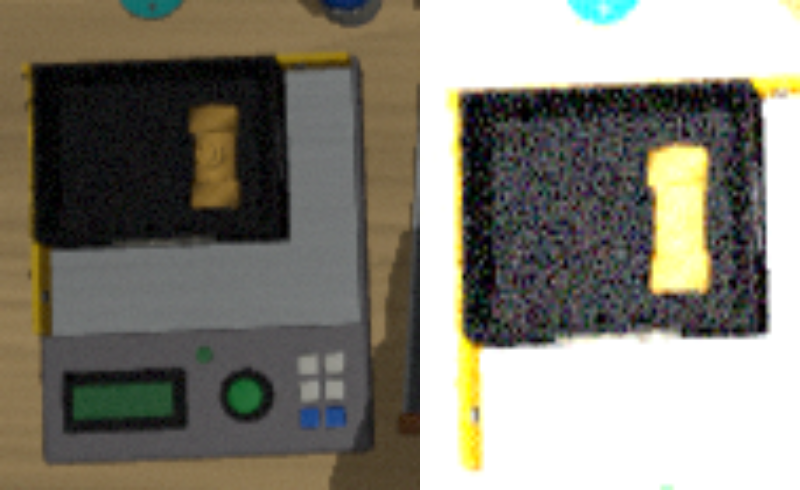

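Valve A stands in the tote's right half. The tote's left rim now sits 2 px off its earlier place, so I will push it flush again at the end. Now valve B.

```bash

python3 -m crank '[{"dx":-0.18,"dy":-0.11,"dz":1,"roll":0},{"dx":0,"dy":0,"dz":1,"roll":0},{"dx":0,"dy":0,"dz":0.35,"roll":0},{"dx":0,"dy":0,"dz":0.1,"roll":0},{"dx":0,"dy":0,"dz":0,"roll":0}]' -0.41 |grep -E "pos|^force"
python3 -m crank '[{"dx":0,"dy":0,"dz":0,"roll":0},{"dx":0,"dy":0,"dz":0,"roll":0},{"dx":0,"dy":0,"dz":0,"roll":0},{"dx":0,"dy":0,"dz":0,"roll":0},{"dx":0,"dy":0,"dz":0,"roll":0}]' 1 |grep -E "pos|force|width"
python3 -m crank '[{"dx":0,"dy":0,"dz":0,"roll":0},{"dx":0,"dy":0,"dz":-0.5,"roll":0},{"dx":0,"dy":0,"dz":-1,"roll":0},{"dx":0,"dy":0,"dz":-1,"roll":0},{"dx":0,"dy":0,"dz":-1,"roll":0}]' 1 |grep -E "pos|force|width"
python3 -m crank '[{"dx":0,"dy":0,"dz":-1,"roll":1},{"dx":0,"dy":0,"dz":-1,"roll":1},{"dx":0,"dy":0,"dz":-1,"roll":1},{"dx":0,"dy":0,"dz":-0.2,"roll":1},{"dx":0,"dy":0,"dz":0,"roll":1}]' 1 |grep -E "pos|force|width"
python3 -m crank '[{"dx":0,"dy":0,"dz":0,"roll":1},{"dx":0,"dy":0,"dz":0,"roll":1},{"dx":0,"dy":0,"dz":0,"roll":0.6},{"dx":0,"dy":0,"dz":0,"roll":0},{"dx":0,"dy":0,"dz":0,"roll":0}]' 1 |grep -E "pos|force|width"
python3 - <<'E'
from h import *
go(.577,.385,.092,93.2)
E
```

```text
ee_pos: [0.4352, -0.0102, 0.0177]
force: [0.2, -0.2, 1.0]
ee_pos: [0.4353, -0.0098, 0.0183]
force: [-2.0, 1.5, 7.6]
width: 0.363
grip_force: 58.8
ee_pos: [0.4341, -0.0101, 0.1231]
force: [0.1, 0.1, -3.0]
width: 0.362
grip_force: 60.5
ee_pos: [0.4354, -0.0102, 0.22]
force: [0.2, 0.7, -3.2]
width: 0.359
grip_force: 60.9
ee_pos: [0.4343, -0.0101, 0.2179]
force: [0.2, 0.5, -2.0]
width: 0.359
grip_force: 60.9
t25.6 tcp [ 0.4343 -0.0101  0.2179] yaw 93.1 q6 -4 -> roll -0.02 dx -5.49 dy 12.88 dz 4.20 F [ 0.2  0.5 -2. ] w 0.36 g 61
```

```bash

python3 -m crank '[{"dx":-0.5,"dy":1,"dz":0,"roll":0},{"dx":-0.5,"dy":1,"dz":0,"roll":0},{"dx":-0.5,"dy":1,"dz":0,"roll":0},{"dx":-0.5,"dy":1,"dz":0,"roll":0},{"dx":-0.5,"dy":1,"dz":0,"roll":0}]' 1 |grep -E "pos"
python3 -m crank '[{"dx":-0.5,"dy":1,"dz":0,"roll":0},{"dx":-0.5,"dy":1,"dz":0,"roll":0},{"dx":-0.5,"dy":1,"dz":0,"roll":0},{"dx":-0.5,"dy":1,"dz":0,"roll":0},{"dx":-0.5,"dy":1,"dz":0,"roll":0}]' 1 |grep -E "pos"
python3 -m crank '[{"dx":-0.49,"dy":1,"dz":0,"roll":0},{"dx":0,"dy":1,"dz":0,"roll":0},{"dx":0,"dy":0.98,"dz":0,"roll":0},{"dx":0,"dy":0,"dz":0,"roll":0},{"dx":0,"dy":0,"dz":0,"roll":0}]' 1 |grep -E "pos|force|width"
python3 - <<'E'
from h import *
go(.577,.388,.093,93.2)
E
```

```text
ee_pos: [0.5018, 0.1449, 0.2178]
ee_pos: [0.5687, 0.2986, 0.2174]
ee_pos: [0.5779, 0.3881, 0.2167]
force: [0.4, 0.1, -3.9]
width: 0.358
grip_force: 60.8
t27.1 tcp [0.5779 0.3881 0.2167] yaw 93.2 q6 31 -> roll -0.01 dx 0.03 dy -0.00 dz 4.12 F [ 0.4  0.1 -3.9] w 0.36 g 61
```

```bash

python3 -m crank '[{"dx":0,"dy":0,"dz":1,"roll":0},{"dx":0,"dy":0,"dz":1,"roll":0},{"dx":0,"dy":0,"dz":1,"roll":0},{"dx":0,"dy":0,"dz":0.7,"roll":0},{"dx":0,"dy":0,"dz":0.3,"roll":0}]' 1 |grep -E "pos|force"
python3 -m crank '[{"dx":0,"dy":0,"dz":0,"roll":0},{"dx":0,"dy":0,"dz":0.1,"roll":0},{"dx":0,"dy":0,"dz":0,"roll":0},{"dx":0,"dy":0,"dz":0,"roll":0},{"dx":0,"dy":0,"dz":0,"roll":0}]' 1 |grep -E "pos|force"
python3 -m crank '[{"dx":0,"dy":0,"dz":0,"roll":0},{"dx":0,"dy":0,"dz":0,"roll":0},{"dx":0,"dy":0,"dz":0,"roll":0},{"dx":0,"dy":0,"dz":0,"roll":0},{"dx":0,"dy":0,"dz":0,"roll":0}]' 0.05 |grep -E "pos|force|width"
python3 -m crank '[{"dx":0,"dy":0,"dz":-1,"roll":0},{"dx":0,"dy":0,"dz":-1,"roll":0},{"dx":0,"dy":0,"dz":-1,"roll":0},{"dx":0,"dy":0,"dz":-1,"roll":0},{"dx":0,"dy":0,"dz":0,"roll":0}]' 0.05 |grep -E "pos|force|width"
python3 - <<'E'
from h import *
parts();go(.541,-.0245,.15,93.2)
E
```

```text
ee_pos: [0.5771, 0.3849, 0.0948]
force: [-0.5, -0.3, -1.6]
grip_force: 60.9
ee_pos: [0.5789, 0.3879, 0.096]
force: [0.1, 0.1, -1.6]
grip_force: 60.9
ee_pos: [0.5785, 0.3876, 0.095]
force: [-1.2, -0.5, 0.3]
width: 0.475
grip_force: 0.0
ee_pos: [0.5805, 0.3889, 0.2211]
force: [1.1, 0.6, 0.5]
width: 0.478
grip_force: 0.0
alu px [326. 155.] n 321 rect c [ 599.8 -128.9] size [60.8 59.4] long axis 45.5 centroid [ 598.8 -129.6]
alu px [290. 173.] n 324 rect c [542.1 -21.8] size [59.5 59.2] long axis 0.6 centroid [541.7 -23.2]
alu px [253. 191.] n 208 rect c [491.   89.1] size [92.8 31.8] long axis 49.1 centroid [485.6  87.9]
alu px [327. 194.] n 211 rect c [ 476.4 -129.5] size [33.3 94.6] long axis 135.7 centroid [ 480.4 -131.8]
t29.1 tcp [0.5798 0.3884 0.2183] yaw 93.0 q6 31 -> roll -0.03 dx 2.06 dy -13.67 dz 2.28 F [ 0.4 -0.3 -0.4] w 0.48 g 0
```

```bash

python3 -m crank '[{"dx":0,"dy":-1,"dz":0,"roll":0},{"dx":0.4,"dy":-1,"dz":0,"roll":0},{"dx":0.4,"dy":-1,"dz":0,"roll":0},{"dx":0.4,"dy":-1,"dz":0,"roll":0},{"dx":0.4,"dy":-1,"dz":0,"roll":0}]' -0.41 |grep -E "pos"
python3 -m crank '[{"dx":0.46,"dy":-1,"dz":0,"roll":0},{"dx":0,"dy":-1,"dz":0,"roll":0},{"dx":0,"dy":-1,"dz":0,"roll":0},{"dx":0,"dy":-1,"dz":0,"roll":0},{"dx":0,"dy":-1,"dz":0,"roll":0}]' -0.41 |grep -E "pos"
python3 -m crank '[{"dx":0,"dy":-1,"dz":0,"roll":0},{"dx":0,"dy":-1,"dz":1,"roll":0},{"dx":0,"dy":-1,"dz":1,"roll":0},{"dx":0,"dy":-0.67,"dz":1,"roll":0},{"dx":0,"dy":0,"dz":0.5,"roll":0}]' -0.41 |grep -E "pos"
python3 - <<'E'
from h import *
go(.541,-.0245,.02,93.2);parts()
im=cv2.cvtColor(get_image("top"),cv2.COLOR_RGB2BGR);cv2.imwrite("pics/raw_t8.png",im)
E
```

```text
ee_pos: [0.5371, 0.2336, 0.2132]
ee_pos: [0.5316, 0.0833, 0.2135]
ee_pos: [0.5355, -0.0278, 0.1058]
t30.6 tcp [ 0.5355 -0.0278  0.1058] yaw 92.8 q6 -6 -> roll -0.08 dx -0.19 dy 0.10 dz 2.86 F [-0.6 -0.2  0.3] w 0.71 g 0
alu px [297. 152.] n 193 rect c [603.7 -42.5] size [ 13.  153.1] long axis 178.0 centroid [605.2 -42.3]Traceback (most recent call last):
  File "<stdin>", line 2, in <module>
  File "h.py", line 31, in parts
    w=np.array([ray("top",a,b,z)[:2] for a,b in zip(xs,ys)]).astype(np.float32)*1000
                ~~~^^^^^^^^^^^^^
  File "h.py", line 4, in ray
    m=camera_model(cam);K=np.array(m["mtx"]);T=np.array(m["camera_from_world"])
ValueError: time passes only in moves, steps and waits
```

```bash

python3 -m crank '[{"dx":-0.19,"dy":0.1,"dz":1,"roll":0},{"dx":0,"dy":0,"dz":1,"roll":0},{"dx":0,"dy":0,"dz":0.7,"roll":0},{"dx":0,"dy":0,"dz":0.1,"roll":0},{"dx":0,"dy":0,"dz":0,"roll":0}]' -0.41 |grep -E "pos|^force"
python3 -m crank '[{"dx":0,"dy":0,"dz":0,"roll":0},{"dx":0,"dy":0,"dz":0,"roll":0},{"dx":0,"dy":0,"dz":0,"roll":0},{"dx":0,"dy":0,"dz":0,"roll":0},{"dx":0,"dy":0,"dz":0,"roll":0}]' 1 |grep -E "pos|force|width"
python3 -m crank '[{"dx":0,"dy":0,"dz":0,"roll":0},{"dx":0,"dy":0,"dz":-1,"roll":0},{"dx":0,"dy":0,"dz":-1,"roll":0},{"dx":0,"dy":0,"dz":-1,"roll":0},{"dx":0,"dy":0,"dz":-1,"roll":0}]' 1 |grep -E "pos|force|width"
python3 - <<'E'
from h import *
go(.614,-.308,.15,93.2)
E
```

```text
ee_pos: [0.5432, -0.0217, 0.0253]
force: [0.1, -0.6, 0.2]
ee_pos: [0.5452, -0.022, 0.0276]
force: [-0.4, 0.3, 5.7]
width: 0.242
grip_force: 58.5
ee_pos: [0.5437, -0.022, 0.1472]
force: [0.5, -0.5, -1.4]
width: 0.242
grip_force: 58.7
t32.2 tcp [ 0.5437 -0.022   0.1472] yaw 93.0 q6 -5 -> roll -0.03 dx -1.81 dy -9.65 dz -0.09 F [ 0.5 -0.5 -1.4] w 0.24 g 59
```

```bash

python3 -m crank '[{"dx":-0.3,"dy":-1,"dz":-0.3,"roll":0},{"dx":-0.4,"dy":-1,"dz":0,"roll":0},{"dx":-0.4,"dy":-1,"dz":0,"roll":0},{"dx":-0.4,"dy":-1,"dz":0,"roll":0},{"dx":-0.3,"dy":-1,"dz":0,"roll":0}]' 1 |grep -E "pos"
python3 -m crank '[{"dx":0,"dy":-1,"dz":0,"roll":0},{"dx":0,"dy":-1,"dz":0,"roll":0},{"dx":0,"dy":-1,"dz":0,"roll":0},{"dx":0,"dy":-1,"dz":0,"roll":0},{"dx":0,"dy":-0.65,"dz":0,"roll":0}]' 1 |grep -E "pos|force|width"
python3 - <<'E'
from h import *
go(.614,-.308,.04,93.2);snap("side","s8.png",(180,160,400,310),3.5)
E
```

```text
ee_pos: [0.6063, -0.1701, 0.155]
ee_pos: [0.6127, -0.3106, 0.1547]
force: [0.1, 0.6, -1.2]
width: 0.243
grip_force: 58.9
t33.2 tcp [ 0.6127 -0.3106  0.1547] yaw 92.9 q6 -30 -> roll -0.06 dx -0.05 dy 0.08 dz 3.82 F [ 0.1  0.6 -1.2] w 0.24 g 59
```

View pics/s8.png

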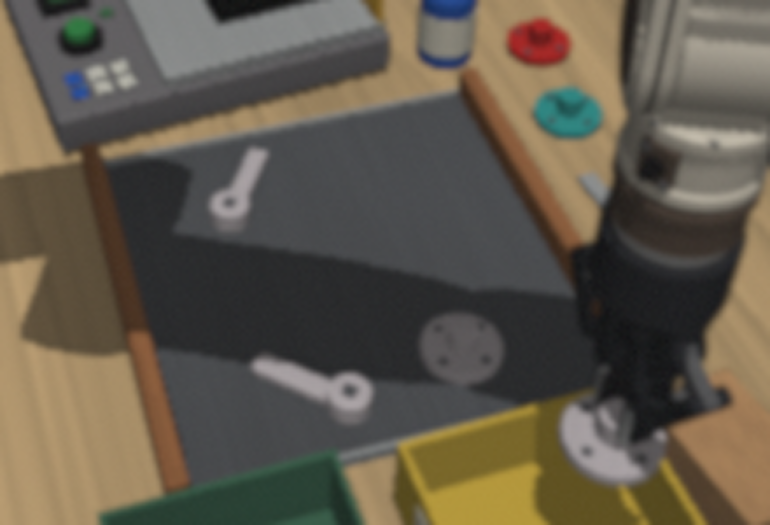

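The disc is held firmly over the yellow bin (crop (610,440)). I lower and release.

```bash

python3 -m crank '[{"dx":0,"dy":0.08,"dz":1,"roll":0},{"dx":0,"dy":0,"dz":1,"roll":0},{"dx":0,"dy":0,"dz":1,"roll":0},{"dx":0,"dy":0,"dz":0.6,"roll":0},{"dx":0,"dy":0,"dz":0,"roll":0}]' 1 |grep -E "pos|^force"
python3 -m crank '[{"dx":0,"dy":0,"dz":0,"roll":0},{"dx":0,"dy":0,"dz":0,"roll":0},{"dx":0,"dy":0,"dz":0,"roll":0},{"dx":0,"dy":0,"dz":0,"roll":0},{"dx":0,"dy":0,"dz":0,"roll":0}]' -0.2 |grep -E "pos|force|width"
python3 -m crank '[{"dx":0,"dy":0,"dz":-1,"roll":0},{"dx":0,"dy":0,"dz":-1,"roll":0},{"dx":0,"dy":0,"dz":-1,"roll":0},{"dx":0,"dy":0,"dz":-0.8,"roll":0},{"dx":0,"dy":0,"dz":0,"roll":0}]' -0.41 |grep -E "pos|force|width"
python3 - <<'E'
from h import *
go(.598,-.130,.1,93.2)
E
```

```text
ee_pos: [0.6102, -0.3043, 0.0428]
force: [-0.6, 0.5, -1.4]
ee_pos: [0.6135, -0.3061, 0.0479]
force: [-0.3, 0.3, -0.5]
width: 0.597
grip_force: 0.0
ee_pos: [0.6154, -0.3071, 0.1664]
force: [1.2, 0.7, 1.2]
width: 0.703
grip_force: 0.0
t34.8 tcp [ 0.6154 -0.3071  0.1664] yaw 93.0 q6 -30 -> roll -0.03 dx 0.25 dy 5.93 dz 2.21 F [1.2 0.7 1.2] w 0.70 g 0
```

```bash
sed -i 's/^def ray/CM={}\n_cm=camera_model\ndef camera_model(c):\n    if c not in CM: CM[c]=_cm(c)\n    return CM[c]\ndef ray/' h.py
python3 -m crank '[{"dx":0.2,"dy":1,"dz":0,"roll":0},{"dx":0,"dy":1,"dz":0,"roll":0},{"dx":0,"dy":1,"dz":0,"roll":0},{"dx":0,"dy":1,"dz":0,"roll":0},{"dx":0,"dy":1,"dz":0,"roll":0}]' -0.41 |grep -E "pos"
python3 -m crank '[{"dx":0.05,"dy":0.93,"dz":1,"roll":0},{"dx":0,"dy":0,"dz":1,"roll":0},{"dx":0,"dy":0,"dz":0.5,"roll":0},{"dx":0,"dy":0,"dz":0,"roll":0},{"dx":0,"dy":0,"dz":0,"roll":0}]' -0.41 |grep -E "pos"
python3 - <<'E'
from h import *
go(.598,-.130,.026,93.2)
E
```

```text
ee_pos: [0.5983, -0.1551, 0.1598]
ee_pos: [0.5958, -0.1286, 0.0854]
t35.8 tcp [ 0.5958 -0.1286  0.0854] yaw 93.0 q6 -15 -> roll -0.03 dx -0.07 dy -0.05 dz 1.98 F [0.  0.1 0.1] w 0.71 g 0
```

```bash

python3 -m crank '[{"dx":0,"dy":-0.05,"dz":1,"roll":0},{"dx":0,"dy":0,"dz":0.9,"roll":0},{"dx":0,"dy":0,"dz":0.1,"roll":0},{"dx":0,"dy":0,"dz":0,"roll":0},{"dx":0,"dy":0,"dz":0,"roll":0}]' -0.41 |grep -E "pos|^force"
python3 -m crank '[{"dx":0,"dy":0,"dz":0,"roll":0},{"dx":0,"dy":0,"dz":0,"roll":0},{"dx":0,"dy":0,"dz":0,"roll":0},{"dx":0,"dy":0,"dz":0,"roll":0},{"dx":0,"dy":0,"dz":0,"roll":0}]' 1 |grep -E "pos|force|width"
python3 -m crank '[{"dx":0,"dy":0,"dz":0,"roll":0},{"dx":0,"dy":0,"dz":-1,"roll":0},{"dx":0,"dy":0,"dz":-1,"roll":0},{"dx":0,"dy":0,"dz":-1,"roll":0},{"dx":0,"dy":0,"dz":-1,"roll":0}]' 1 |grep -E "pos|force|width"
python3 - <<'E'
from h import *
go(.547,-.308,.15,93.2)
E
```

```text
ee_pos: [0.5978, -0.1306, 0.0279]
force: [-0.1, -0.4, 0.5]
ee_pos: [0.5971, -0.1301, 0.0274]
force: [-1.0, 2.1, 5.8]
width: 0.239
grip_force: 58.5
ee_pos: [0.5958, -0.13, 0.1467]
force: [-0.8, -0.2, -1.8]
width: 0.242
grip_force: 58.7
t37.2 tcp [ 0.5958 -0.13    0.1467] yaw 93.0 q6 -15 -> roll -0.03 dx 1.96 dy -5.83 dz -0.11 F [-0.8 -0.2 -1.8] w 0.24 g 59
```

```bash

python3 -m crank '[{"dx":0.3,"dy":-1,"dz":-0.3,"roll":0},{"dx":0.5,"dy":-1,"dz":0,"roll":0},{"dx":0.5,"dy":-1,"dz":0,"roll":0},{"dx":0.5,"dy":-1,"dz":0,"roll":0},{"dx":0.16,"dy":-1,"dz":0,"roll":0}]' 1 |grep -E "pos"
python3 -m crank '[{"dx":0,"dy":-0.83,"dz":0,"roll":0},{"dx":0,"dy":0,"dz":0,"roll":0},{"dx":0,"dy":0,"dz":0.5,"roll":0},{"dx":0,"dy":0,"dz":1,"roll":0},{"dx":0,"dy":0,"dz":1,"roll":0}]' 1 |grep -E "pos|force|width"
python3 -m crank '[{"dx":0,"dy":0,"dz":0.9,"roll":0},{"dx":0,"dy":0,"dz":0.2,"roll":0},{"dx":0,"dy":0,"dz":0,"roll":0},{"dx":0,"dy":0,"dz":0,"roll":0},{"dx":0,"dy":0,"dz":0,"roll":0}]' 1 |grep -E "pos|force|width"
```

```text
ee_pos: [0.5437, -0.284, 0.1548]
ee_pos: [0.5472, -0.3074, 0.0796]
force: [-0.7, -0.0, -1.7]
width: 0.241
grip_force: 59.0
ee_pos: [0.5482, -0.3085, 0.0489]
force: [-0.7, -0.3, -0.7]
width: 0.242
grip_force: 59.0
```

```bash

python3 -m crank '[{"dx":0,"dy":0,"dz":0,"roll":0},{"dx":0,"dy":0,"dz":0,"roll":0},{"dx":0,"dy":0,"dz":0,"roll":0},{"dx":0,"dy":0,"dz":0,"roll":0},{"dx":0,"dy":0,"dz":0,"roll":0}]' -0.2 |grep -E "pos|force|width"
python3 -m crank '[{"dx":0,"dy":0,"dz":-1,"roll":0},{"dx":0,"dy":0,"dz":-1,"roll":0},{"dx":0,"dy":0,"dz":-1,"roll":0},{"dx":0,"dy":0,"dz":-0.8,"roll":0},{"dx":0,"dy":1,"dz":0,"roll":1}]' -0.2 |grep -E "pos|force|width"
python3 -m crank '[{"dx":0,"dy":0,"dz":0,"roll":1},{"dx":0,"dy":0,"dz":0,"roll":1},{"dx":0,"dy":0,"dz":0,"roll":1},{"dx":0,"dy":0,"dz":0,"roll":1},{"dx":0,"dy":0,"dz":0,"roll":1}]' -0.2 |grep -E "pos"
python3 -m crank '[{"dx":0,"dy":0,"dz":0,"roll":1},{"dx":0,"dy":0,"dz":0,"roll":1},{"dx":0,"dy":0,"dz":0,"roll":1},{"dx":0,"dy":0,"dz":0,"roll":0.6},{"dx":0,"dy":0,"dz":0,"roll":0}]' -0.2 |grep -E "pos"
python3 - <<'E'
from h import *
go(.4785,-.1325,.1,45.5);parts()
E
```

```text
ee_pos: [0.5468, -0.3079, 0.0469]
force: [0.4, -0.8, -0.1]
width: 0.599
grip_force: 0.0
ee_pos: [0.5476, -0.2818, 0.1653]
force: [1.8, 0.0, -0.5]
width: 0.599
grip_force: 0.0
ee_pos: [0.5451, -0.2778, 0.1608]
ee_pos: [0.5451, -0.2778, 0.1607]
t40.8 tcp [ 0.5451 -0.2778  0.1607] yaw 45.0 q6 18 -> roll -0.09 dx 4.98 dy 1.90 dz 2.02 F [-0.5 -0.   0.4] w 0.60 g 0
alu px [253. 191.] n 228 rect c [490.9  88.9] size [96.3 32.1] long axis 49.1 centroid [485.8  87.5]
alu px [327. 194.] n 224 rect c [ 475.7 -128.7] size [33.3 96.6] long axis 135.5 centroid [ 480.6 -132.3]
```

```bash

python3 -m crank '[{"dx":1,"dy":0.4,"dz":0,"roll":0},{"dx":1,"dy":0.4,"dz":0,"roll":0},{"dx":1,"dy":0.4,"dz":0,"roll":0},{"dx":1,"dy":0.4,"dz":0,"roll":0},{"dx":0.95,"dy":0.35,"dz":1,"roll":0}]' -0.2 |grep -E "pos"
python3 -m crank '[{"dx":0,"dy":0,"dz":1,"roll":0},{"dx":0,"dy":0,"dz":0.5,"roll":0},{"dx":0,"dy":0,"dz":0,"roll":0},{"dx":0,"dy":0,"dz":0,"roll":0},{"dx":0,"dy":0,"dz":0,"roll":0}]' -0.2 |grep -E "pos"
python3 - <<'E'
from h import *
go(.480,-.132,.01,45.3)
E
```

```text
ee_pos: [0.4843, -0.1313, 0.1343]
ee_pos: [0.4826, -0.132, 0.087]
t41.8 tcp [ 0.4826 -0.132   0.087 ] yaw 45.0 q6 30 -> roll -0.05 dx 0.06 dy -0.06 dz 2.57 F [-0.1  0.2  0.1] w 0.60 g 0
```

```bash

python3 -m crank '[{"dx":0.06,"dy":-0.06,"dz":1,"roll":0},{"dx":0,"dy":0,"dz":1,"roll":0},{"dx":0,"dy":0,"dz":0.57,"roll":0},{"dx":0,"dy":0,"dz":0,"roll":0},{"dx":0,"dy":0,"dz":0,"roll":0}]' -0.2 |grep -E "pos|^force"
python3 - <<'E'
from h import *
go(.480,-.132,.01,45.3)
E
```

```text
ee_pos: [0.4797, -0.132, 0.0096]
force: [1.0, -0.7, 0.6]
t42.3 tcp [ 0.4797 -0.132   0.0096] yaw 45.0 q6 30 -> roll -0.06 dx -0.01 dy 0.01 dz -0.01 F [ 1.  -0.7  0.6] w 0.60 g 0
```

```bash

python3 -m crank '[{"dx":0,"dy":0,"dz":0,"roll":0},{"dx":0,"dy":0,"dz":0,"roll":0},{"dx":0,"dy":0,"dz":0,"roll":0},{"dx":0,"dy":0,"dz":0,"roll":0},{"dx":0,"dy":0,"dz":0,"roll":0}]' 1 |grep -E "pos|force|width"
python3 -m crank '[{"dx":0,"dy":0,"dz":0,"roll":0},{"dx":0,"dy":0,"dz":-1,"roll":0},{"dx":0,"dy":0,"dz":-1,"roll":0},{"dx":0,"dy":0,"dz":-1,"roll":0},{"dx":0,"dy":0,"dz":-1,"roll":0}]' 1 |grep -E "pos|force|width"
python3 - <<'E'
from h import *
go(.378,-.292,.15,45)
E
```

```text
ee_pos: [0.4803, -0.1319, 0.0104]
force: [-0.9, -0.0, 5.9]
width: 0.188
grip_force: 59.2
ee_pos: [0.4787, -0.1315, 0.1302]
force: [0.2, 0.9, -1.2]
width: 0.186
grip_force: 58.9
t43.3 tcp [ 0.4787 -0.1315  0.1302] yaw 45.0 q6 30 -> roll 0.01 dx -1.41 dy -6.16 dz -0.66 F [ 0.2  0.9 -1.2] w 0.19 g 59
```

```bash

python3 -m crank '[{"dx":0,"dy":-1,"dz":-0.7,"roll":0},{"dx":0,"dy":-1,"dz":0,"roll":0},{"dx":-0.5,"dy":-1,"dz":0,"roll":0},{"dx":-0.5,"dy":-1,"dz":0,"roll":0},{"dx":-0.46,"dy":-1,"dz":0,"roll":0}]' 1 |grep -E "pos"
python3 -m crank '[{"dx":0,"dy":-0.64,"dz":0,"roll":0},{"dx":0,"dy":0,"dz":0,"roll":0},{"dx":0,"dy":0,"dz":1,"roll":0},{"dx":0,"dy":0,"dz":1,"roll":0},{"dx":0,"dy":0,"dz":1,"roll":0}]' 1 |grep -E "pos|force|width"
python3 -m crank '[{"dx":0,"dy":0,"dz":0.6,"roll":0},{"dx":0,"dy":0,"dz":0.2,"roll":0},{"dx":0,"dy":0,"dz":0,"roll":0},{"dx":0,"dy":0,"dz":0,"roll":0},{"dx":0,"dy":0,"dz":0,"roll":0}]' 1 |grep -E "pos|force|width"
python3 -m crank '[{"dx":0,"dy":0,"dz":0,"roll":0},{"dx":0,"dy":0,"dz":0,"roll":0},{"dx":0,"dy":0,"dz":0,"roll":0},{"dx":0,"dy":0,"dz":0,"roll":0},{"dx":0,"dy":0,"dz":0,"roll":0}]' 0.0 |grep -E "pos|force|width"
python3 -m crank '[{"dx":0,"dy":0,"dz":-1,"roll":0},{"dx":0,"dy":0,"dz":-1,"roll":0},{"dx":0,"dy":0,"dz":-1,"roll":0},{"dx":0,"dy":0,"dz":-1,"roll":0},{"dx":0,"dy":0,"dz":-0.5,"roll":0}]' 0.0 |grep -E "pos|force|width"
python3 - <<'E'
from h import *
go(.4855,.0873,.1,-39);parts()
E
```

```text
ee_pos: [0.4034, -0.2697, 0.1504]
ee_pos: [0.391, -0.2818, 0.0594]
force: [0.4, 0.0, -0.6]
width: 0.186
grip_force: 59.0
ee_pos: [0.3914, -0.2828, 0.037]
force: [-0.0, -0.3, -0.7]
width: 0.185
grip_force: 59.0
ee_pos: [0.3903, -0.2823, 0.0358]
force: [0.3, -0.3, -0.0]
width: 0.503
grip_force: 0.0
ee_pos: [0.3913, -0.283, 0.1735]
force: [0.4, -1.0, 0.7]
width: 0.499
grip_force: 0.0
t45.8 tcp [ 0.3913 -0.283   0.1735] yaw 45.0 q6 9 -> roll 16.81 dx 11.57 dy -5.33 dz 2.45 F [ 0.4 -1.   0.7] w 0.50 g 0
alu px [253. 191.] n 227 rect c [490.4  88.3] size [94.8 32.1] long axis 49.1 centroid [485.8  87.5]
```

```bash

python3 -m crank '[{"dx":0.5,"dy":1,"dz":0,"roll":0},{"dx":0.6,"dy":1,"dz":0,"roll":0},{"dx":0.6,"dy":1,"dz":0,"roll":0},{"dx":0.6,"dy":1,"dz":0,"roll":0},{"dx":0.6,"dy":1,"dz":0,"roll":0}]' -0.2 |grep -E "pos"
python3 -m crank '[{"dx":0.6,"dy":1,"dz":0,"roll":0},{"dx":0.6,"dy":1,"dz":0,"roll":0},{"dx":0.6,"dy":1,"dz":0,"roll":0},{"dx":0.6,"dy":1,"dz":0,"roll":0},{"dx":0.6,"dy":1,"dz":0,"roll":0}]' -0.2 |grep -E "pos"
for i in 1 2 3; do python3 -m crank '[{"dx":0,"dy":0,"dz":0,"roll":1},{"dx":0,"dy":0,"dz":0,"roll":1},{"dx":0,"dy":0,"dz":0,"roll":1},{"dx":0,"dy":0,"dz":0,"roll":1},{"dx":0,"dy":0,"dz":0,"roll":1}]' -0.2 |grep -E "pos"; done
python3 -m crank '[{"dx":0,"dy":0,"dz":1,"roll":1},{"dx":0,"dy":0,"dz":1,"roll":0.7},{"dx":0,"dy":0,"dz":0.5,"roll":0},{"dx":0,"dy":0,"dz":0,"roll":0},{"dx":0,"dy":0,"dz":0,"roll":0}]' -0.2 |grep -E "pos"
python3 - <<'E'
from h import *
go(.4855,.0873,.01,-38.5)
E
```

```text
ee_pos: [0.4345, -0.1132, 0.1699]
ee_pos: [0.4768, 0.0565, 0.1699]
ee_pos: [0.4766, 0.0552, 0.1697]
ee_pos: [0.4766, 0.055, 0.1697]
ee_pos: [0.4766, 0.055, 0.1697]
ee_pos: [0.4768, 0.0551, 0.0954]
t48.9 tcp [0.4768 0.0551 0.0954] yaw -38.5 q6 135 -> roll 0.01 dx 1.02 dy -0.44 dz 2.85 F [-1.   0.4  0.5] w 0.60 g 0
```

```bash

python3 -m crank '[{"dx":1,"dy":-0.44,"dz":0,"roll":0},{"dx":0,"dy":0,"dz":1,"roll":0},{"dx":0,"dy":0,"dz":1,"roll":0},{"dx":0,"dy":0,"dz":0.8,"roll":0},{"dx":0,"dy":0,"dz":0,"roll":0}]' -0.2 |grep -E "pos|^force"
python3 - <<'E'
from h import *
go(.4855,.0873,.01,-38.5)
E
python3 -m crank '[{"dx":0,"dy":0,"dz":0,"roll":0},{"dx":0,"dy":0,"dz":0,"roll":0},{"dx":0,"dy":0,"dz":0,"roll":0},{"dx":0,"dy":0,"dz":0,"roll":0},{"dx":0,"dy":0,"dz":0,"roll":0}]' 1 |grep -E "pos|force|width"
```

```text
ee_pos: [0.4836, 0.0866, 0.01]
force: [-1.0, -0.4, -0.8]
t49.4 tcp [0.4836 0.0866 0.01  ] yaw -38.5 q6 139 -> roll 0.01 dx 0.06 dy 0.03 dz -0.00 F [-1.  -0.4 -0.8] w 0.60 g 0
ee_pos: [0.4873, 0.0871, 0.0139]
force: [-0.6, 0.0, 6.9]
width: 0.179
grip_force: 58.7
```

```bash

python3 -m crank '[{"dx":0,"dy":0,"dz":0,"roll":0},{"dx":0,"dy":0,"dz":-1,"roll":0},{"dx":0,"dy":0,"dz":-1,"roll":0},{"dx":0,"dy":0,"dz":-1,"roll":0},{"dx":0,"dy":0,"dz":-1,"roll":0}]' 1 |grep -E "pos|force|width"
python3 -m crank '[{"dx":0,"dy":0,"dz":-1,"roll":0},{"dx":0,"dy":0,"dz":0,"roll":-1},{"dx":0,"dy":0,"dz":0,"roll":-1},{"dx":0,"dy":0,"dz":0,"roll":-1},{"dx":0,"dy":0,"dz":0,"roll":-1}]' 1 |grep -E "pos|force|width"
python3 - <<'E'
from h import *
go(.375,-.295,.15)
E
```

```text
ee_pos: [0.4856, 0.0868, 0.1337]
force: [-0.5, 0.7, -1.4]
width: 0.177
grip_force: 58.9
ee_pos: [0.4856, 0.0868, 0.1627]
force: [0.3, -0.0, -0.9]
width: 0.178
grip_force: 58.9
t50.9 tcp [0.4856 0.0868 0.1627] yaw -18.3 q6 118 -> roll 0.00 dx -13.24 dy 0.49 dz 0.42 F [ 0.3 -0.  -0.9] w 0.18 g 59
```

```bash

python3 -m crank '[{"dx":-1,"dy":0,"dz":0,"roll":0},{"dx":-1,"dy":0,"dz":0,"roll":0},{"dx":-1,"dy":0,"dz":0,"roll":0},{"dx":-1,"dy":0.1,"dz":0,"roll":0},{"dx":-1,"dy":0.1,"dz":0,"roll":0}]' 1 |grep -E "pos|width"
python3 -m crank '[{"dx":-1,"dy":0.1,"dz":0,"roll":0},{"dx":-1,"dy":0.1,"dz":0,"roll":0},{"dx":-1,"dy":0.1,"dz":0,"roll":0},{"dx":-1,"dy":0,"dz":0,"roll":0},{"dx":-1,"dy":0,"dz":0,"roll":0}]' 1 |grep -E "pos|width"
python3 -m crank '[{"dx":-1,"dy":0,"dz":0,"roll":0},{"dx":-1,"dy":0,"dz":0,"roll":0},{"dx":-1,"dy":0,"dz":0,"roll":0},{"dx":-0.24,"dy":0,"dz":0,"roll":0},{"dx":0,"dy":0,"dz":0,"roll":0}]' 1 |grep -E "pos|force|width"
python3 - <<'E'
from h import *
go(.375,-.295,.045)
E
```

```text
ee_pos: [0.4434, -0.0584, 0.1626]
width: 0.182
ee_pos: [0.4043, -0.2038, 0.1626]
width: 0.183
ee_pos: [0.3735, -0.2955, 0.1622]
force: [-0.2, 0.7, -1.4]
width: 0.179
grip_force: 58.9
t52.4 tcp [ 0.3735 -0.2955  0.1622] yaw -18.6 q6 70 -> roll 0.00 dx 0.03 dy 0.04 dz 3.91 F [-0.2  0.7 -1.4] w 0.18 g 59
```

```bash

python3 -m crank '[{"dx":0,"dy":0,"dz":1,"roll":0},{"dx":0,"dy":0,"dz":1,"roll":0},{"dx":0,"dy":0,"dz":1,"roll":0},{"dx":0,"dy":0,"dz":0.7,"roll":0},{"dx":0,"dy":0,"dz":0,"roll":0}]' 1 |grep -E "pos|force|width"
python3 -m crank '[{"dx":0,"dy":0,"dz":0,"roll":0},{"dx":0,"dy":0,"dz":0,"roll":0},{"dx":0,"dy":0,"dz":0,"roll":0},{"dx":0,"dy":0,"dz":0,"roll":0},{"dx":0,"dy":0,"dz":0,"roll":0}]' 0.0 |grep -E "pos|force|width"
python3 -m crank '[{"dx":0,"dy":0,"dz":-1,"roll":0},{"dx":0,"dy":0,"dz":-1,"roll":0},{"dx":0,"dy":0,"dz":-1,"roll":0},{"dx":0,"dy":0,"dz":-1,"roll":0},{"dx":0,"dy":0,"dz":-0.6,"roll":0}]' 1 |grep -E "pos|force|width"
python3 - <<'E'
from h import *
go(.592,.15,.2,93.2)
im=cv2.cvtColor(get_image("top"),cv2.COLOR_RGB2BGR);cv2.imwrite("pics/raw_e.png",im)
a=cv2.imread("pics/raw_t4.png")
def edges(im,nm):
    # black tote mask -> rect
    m=cv2.inRange(im.max(2),0,45);box=np.zeros_like(m);box[118:190,112:200]=255;m&=box
    n,l,st,ce=cv2.connectedComponentsWithStats(m);i=1+st[1:,4].argmax();ys,xs=np.nonzero(l==i)
    print(nm,st[i],)
    for r in(135,150,165,175): 
        c=xs[ys==r];print(r,c.min(),c.max(),end="; ")
    for k in(135,150,165,180):
        c=ys[xs==k];print(k,c.min(),c.max(),end="; ")
    print()
edges(a,"flush");edges(im,"now")
E
```

```text
ee_pos: [0.372, -0.2917, 0.0482]
force: [-1.6, -0.0, -1.0]
width: 0.175
grip_force: 58.9
ee_pos: [0.3742, -0.295, 0.0515]
force: [-1.0, -1.0, 0.0]
width: 0.499
grip_force: 0.0
ee_pos: [0.3746, -0.2954, 0.1915]
force: [0.1, 0.0, 0.3]
width: -0.003
grip_force: 0.0
t53.9 tcp [ 0.3746 -0.2954  0.1915] yaw -18.5 q6 70 -> roll 13.66 dx 8.07 dy -14.42 dz -0.28 F [0.1 0.  0.3] w -0.00 g 0
flush [ 117  126   74   55 3763]
135 117 188; 150 118 189; 165 118 190; 175 118 190; 135 128 180; 150 128 178; 165 127 177; 180 126 178; 
now [ 119  126   74   55 2943]
135 120 190; 150 120 191; 165 120 192; 175 120 192; 135 128 180; 150 128 178; 165 127 176; 180 126 178;
```

```bash

python3 -m crank '[{"dx":0,"dy":0,"dz":0,"roll":-1},{"dx":0,"dy":0,"dz":0,"roll":-1},{"dx":0,"dy":0,"dz":0,"roll":-1},{"dx":0,"dy":0,"dz":0,"roll":-1},{"dx":0,"dy":0,"dz":0,"roll":-0.34}]' 1 |grep -E "pos"
python3 - <<'E'
from h import *
go(.588,.215,.083,3.2)
E
```

```text
ee_pos: [0.3736, -0.2946, 0.1883]
t54.4 tcp [ 0.3736 -0.2946  0.1883] yaw 3.3 q6 48 -> roll 0.02 dx 16.56 dy 8.08 dz 3.51 F [ 0.1  0.8 -0.2] w -0.00 g 0
```

```bash

python3 -m crank '[{"dx":1,"dy":0.5,"dz":0,"roll":0},{"dx":1,"dy":0.5,"dz":0,"roll":0},{"dx":1,"dy":0.5,"dz":0,"roll":0},{"dx":1,"dy":0.5,"dz":0,"roll":0},{"dx":1,"dy":0.5,"dz":0,"roll":0}]' 1 |grep -E "pos"
python3 -m crank '[{"dx":1,"dy":0.5,"dz":0,"roll":0},{"dx":1,"dy":0.5,"dz":0,"roll":0},{"dx":1,"dy":0.5,"dz":0,"roll":0},{"dx":1,"dy":0.5,"dz":0,"roll":0},{"dx":1,"dy":0.5,"dz":0,"roll":0}]' 1 |grep -E "pos"
python3 -m crank '[{"dx":1,"dy":0.5,"dz":0,"roll":0},{"dx":1,"dy":0.5,"dz":0,"roll":0},{"dx":1,"dy":0.5,"dz":0,"roll":0},{"dx":1,"dy":0.5,"dz":0,"roll":0},{"dx":1,"dy":0.5,"dz":0,"roll":0}]' 1 |grep -E "pos"
python3 - <<'E'
from h import *
go(.588,.215,.083,3.2)
E
```

```text
ee_pos: [0.4405, -0.1395, 0.1885]
ee_pos: [0.5069, 0.0146, 0.1884]
ee_pos: [0.5734, 0.1685, 0.1882]
t55.9 tcp [0.5734 0.1685 0.1882] yaw 3.2 q6 103 -> roll -0.01 dx 1.52 dy 0.57 dz 3.51 F [ 1.1  0.3 -0. ] w -0.00 g 0
```

```bash

python3 -m crank '[{"dx":1,"dy":0.5,"dz":0,"roll":0},{"dx":0.2,"dy":0,"dz":1,"roll":0},{"dx":0,"dy":0,"dz":1,"roll":0},{"dx":0,"dy":0,"dz":1,"roll":0},{"dx":0,"dy":0,"dz":0.45,"roll":0}]' 1 |grep -E "pos|^force"
python3 -m crank '[{"dx":0.5,"dy":0,"dz":0,"roll":0},{"dx":0.3,"dy":0,"dz":0,"roll":0},{"dx":0.15,"dy":0,"dz":0,"roll":0},{"dx":0,"dy":0,"dz":0,"roll":0},{"dx":0,"dy":0,"dz":0,"roll":0}]' 1 |grep -E "pos|^force"
python3 -m crank '[{"dx":0.1,"dy":0,"dz":0,"roll":0},{"dx":0.1,"dy":0,"dz":0,"roll":0},{"dx":0.1,"dy":0,"dz":0,"roll":0},{"dx":0,"dy":0,"dz":0,"roll":0},{"dx":0,"dy":0,"dz":0,"roll":0}]' 1 |grep -E "pos|^force"
```

```text
ee_pos: [0.5838, 0.2035, 0.0814]
force: [-1.0, -0.4, 0.4]
ee_pos: [0.5851, 0.233, 0.0865]
force: [0.7, 0.0, -0.5]
ee_pos: [0.5839, 0.2415, 0.0851]
force: [0.3, 1.3, 0.4]
```

```bash

for i in 1; do python3 -m crank '[{"dx":0.1,"dy":0,"dz":0,"roll":0},{"dx":0.1,"dy":0,"dz":0,"roll":0},{"dx":0,"dy":0,"dz":0,"roll":0},{"dx":0,"dy":0,"dz":0,"roll":0},{"dx":0,"dy":0,"dz":0,"roll":0}]' 1 |grep -E "pos|^force"; done
python3 -m crank '[{"dx":0.07,"dy":0,"dz":0,"roll":0},{"dx":0.07,"dy":0,"dz":0,"roll":0},{"dx":0,"dy":0,"dz":0,"roll":0},{"dx":0,"dy":0,"dz":0,"roll":0},{"dx":0,"dy":0,"dz":0,"roll":0}]' 1 |grep -E "pos|^force"
python3 -m crank '[{"dx":0.07,"dy":0,"dz":0,"roll":0},{"dx":0.07,"dy":0,"dz":0,"roll":0},{"dx":0,"dy":0,"dz":0,"roll":0},{"dx":0,"dy":0,"dz":0,"roll":0},{"dx":0,"dy":0,"dz":0,"roll":0}]' 1 |grep -E "pos|^force"
```

```text
ee_pos: [0.5836, 0.2475, 0.0852]
force: [-0.6, 0.3, 0.3]
ee_pos: [0.5833, 0.2517, 0.0852]
force: [-0.1, -1.1, -0.9]
ee_pos: [0.5832, 0.2543, 0.0852]
force: [-0.0, -4.8, 0.7]
```

```bash

python3 -m crank '[{"dx":0.07,"dy":0,"dz":0,"roll":0},{"dx":0.07,"dy":0,"dz":0,"roll":0},{"dx":0,"dy":0,"dz":0,"roll":0},{"dx":0,"dy":0,"dz":0,"roll":0},{"dx":0,"dy":0,"dz":0,"roll":0}]' 1 |grep -E "pos|^force"
python3 -m crank '[{"dx":0.07,"dy":0,"dz":0,"roll":0},{"dx":0.07,"dy":0,"dz":0,"roll":0},{"dx":0,"dy":0,"dz":0,"roll":0},{"dx":0,"dy":0,"dz":0,"roll":0},{"dx":0,"dy":0,"dz":0,"roll":0}]' 1 |grep -E "pos|^force"
python3 -m crank '[{"dx":0.05,"dy":0,"dz":0,"roll":0},{"dx":0,"dy":0,"dz":0,"roll":0},{"dx":0,"dy":0,"dz":0,"roll":0},{"dx":0,"dy":0,"dz":0,"roll":0},{"dx":0,"dy":0,"dz":0,"roll":0}]' 1 |grep -E "pos|^force"
```

```text
ee_pos: [0.5831, 0.2577, 0.0852]
force: [0.6, -7.3, 1.3]
ee_pos: [0.5833, 0.2575, 0.0853]
force: [1.9, -17.6, 5.9]
ee_pos: [0.5833, 0.2574, 0.0853]
force: [0.5, -20.6, 5.2]
```

```bash

python3 -m crank '[{"dx":-0.7,"dy":0,"dz":0,"roll":0},{"dx":0,"dy":0,"dz":-1,"roll":0},{"dx":0,"dy":0,"dz":-1,"roll":0},{"dx":0,"dy":0,"dz":-1,"roll":0},{"dx":0,"dy":0,"dz":-0.8,"roll":0}]' 1 |grep -E "pos|^force"
python3 -m crank '[{"dx":0,"dy":-1,"dz":0,"roll":0},{"dx":0,"dy":-1,"dz":0,"roll":0},{"dx":-1,"dy":-1,"dz":0,"roll":0},{"dx":-1,"dy":-1,"dz":0,"roll":0},{"dx":-1,"dy":-1,"dz":0,"roll":0}]' 1 |grep -E "pos|^force"
python3 -m crank '[{"dx":-1,"dy":-1,"dz":0,"roll":0},{"dx":-1,"dy":-1,"dz":0,"roll":0},{"dx":0,"dy":0,"dz":0,"roll":0},{"dx":0,"dy":0,"dz":0,"roll":0},{"dx":0,"dy":0,"dz":0,"roll":0}]' 1 |grep -E "pos|^force"
python3 - <<'E'
from h import *
im=cv2.cvtColor(get_image("top"),cv2.COLOR_RGB2BGR);cv2.imwrite("pics/raw_f.png",im)
a=cv2.imread("pics/raw_t4.png")
for nm,i in(("flush",a),("now",im)):
    g=cv2.GaussianBlur(i,(3,3),0).max(2).astype(int);print(nm)
    for r in(140,155,170): print(r,g[r,113:125],g[r,184:196])
    for k in(130,145,160): print(k,g[122:132,k],g[172:184,k])
b=np.clip(im.astype(float)*2.2,0,255).astype(np.uint8)
l=cv2.resize(b[110:240,105:205],(400,520),interpolation=cv2.INTER_CUBIC);r=cv2.resize(im[120:265,345:430],(305,520),interpolation=cv2.INTER_CUBIC)
cv2.imwrite("pics/fin.png",np.hstack([l,r]))
E
```

```text
ee_pos: [0.5842, 0.2453, 0.2014]
force: [0.4, 0.4, -0.1]
ee_pos: [0.4378, 0.1461, 0.1992]
force: [0.5, -0.8, 0.6]
ee_pos: [0.3838, 0.0839, 0.1997]
force: [0.6, 0.1, -0.3]
flush
140 [112 113 108  84  44  16   9   6   7   8   6   5] [  7  10  13  12  13  43  90 111 111 110 110 111]
155 [118 118 119 103  63  27  13  13  11   8   4   6] [ 10  13  18  19  18  29  64 100 113 114 114 113]
170 [127 128 127 111  67  26  10   9   9   7   6   7] [ 11  16  19  18  13  15  46  91 111 111 111 111]
130 [125 123 122 121 118  94  48  15   8   9] [ 22  19  14  13  13  13  11  11  25  64  99 109]
145 [127 125 124 122 104  64  27  10   6   9] [ 20  19  18  18  15  18  34  54  75  98 110 105]
160 [130 128 125 116  86  41  12   8   8   6] [ 18  18  18  18  21  30  48  68  86 103 110 110]
now
140 [114 115 110  87  47  17   9   8   8   8   5  10] [ 14  15  14  12  17  47  92 111 112 112 112 112]
155 [121 121 121 103  59  23  11   5   2   5   7  10] [ 14  15  18  22  22  30  65 102 115 115 115 115]
170 [130 130 130 114  70  28   9   7   9  10   9   7] [  8  13  18  15   6  12  49  94 113 113 113 113]
130 [126 125 125 124 115  85  41  13   7  10] [ 18  15  15  16  16  17  15  15  38  76 104 113]
145 [128 128 127 125 105  59  20   9   6   6] [ 20  23  21  15  17  24  39  58  80 103 113 113]
160 [131 130 127 113  78  35  13   8   8   8] [ 17  16  12  11  16  29  47  65  85 104 112 113]
```

View pics/fin.png

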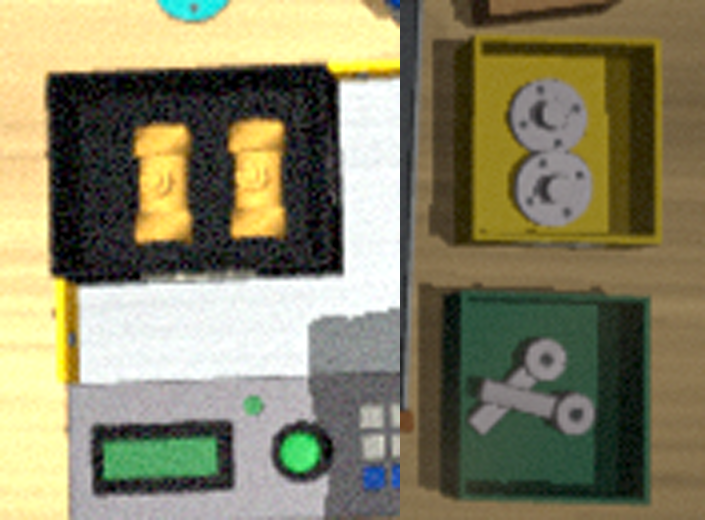

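Both valves stand in the tote, both discs are in the yellow bin and both levers are in the green bin. The tote's edges match the flush picture to about 0.2 px. I hand in.

```bash
python3 -c "
from plant import hand_in
print(hand_in())"
```

```text
the job is handed in; nothing more can be done
None
```

I handed the job in, and no verdict came back: the empty tote was pushed flush and tared, the two valves are in the tote, the two levers in the green bin and the two discs in the yellow bin, and the tote, which had slipped about 5 mm during sorting, was pushed flush again at the end.

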